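# Measure the free depth of a packed column with a depth rod

## Robot

A 6-joint arm with a two-finger parallel gripper is mounted at the origin on the work surface. World frame = base frame: x ahead of the robot, y to its left, z up, the work surface at z = 0. Lengths are in m, angles in rad, forces in N, time in s.
With the tool pointing down it reaches from about 0.4 to 0.825 m from the base axis. Payload 7 kg.
Tool frame: the origin (TCP) lies on the mounting face of the last link; the fingertips stand 178 mm ahead of it and the grasp point (between the pads) lies 159 mm ahead of it; z points along the fingers, y is the direction in which the jaws open and shut (so a half turn about z gives the same grasp; the last joint's range is limited). The gripper opens to 88 mm and grips with 3 to 60 N. Pads are 19 mm wide; open, the fingers measure 130 mm over their backs; the gripper's body (78 mm by 193 mm) begins 47 mm behind the grasp point.
Start: joints at [-0.861, 0.359, 0.012, 0, -1.224, -0.288], TCP at [0.276, -0.616, 0.405] pointing down, gripper open.
Joint ranges: [-3.07, 3.07], [-1.43, 2.12], [-1.02, 1.25], [-3.03, 1.67], [-3.05, -0], [-3.03, 3.03]. Speed limits (rad/s): [2.39, 2.39, 3.01, 3.14, 3.14, 3.14].

## Interface

Orientations are given as [roll, pitch, yaw] about the fixed x, y, z axes, in that order (R = Rz(yaw) Ry(pitch) Rx(roll)).
In Python, from station import * gives the robot as it stands.
- The arm moves only by the tool arm_command, never from a script. Its argument "targets" is a list of rows, each a list of 3 entries, a list of its own where there are three numbers: the turn, a rotation vector about the world's x, y, z in rad, then the shift along the world's x, y, z in mm, then the closure, from 0 (fully open) to 1 (shut). In form: [[[wx, wy, wz], [tx, ty, tz], fingers], ...]. A call has 1 to 8 rows; each row shifts and turns the commanded pose from where the row before left it; what a row does not reach is not made up. A row lasts 1/10 s, in which the tool goes at most 50 mm and 8.59 degrees, less where a joint would pass 70% of its speed; a pose out of reach is approached as far as the arm can. A call with a gripper value outside its range is refused whole. The fingers move at their own pace and stop on an object; "squeeze" is the grip in N (left out, the last holds). Time passes only in rows, so rows that do not move let the fingers close. It gives the time, the measured TCP pose, the force and the opening at its end, in the units of the state.
- get_state(): the state, without advancing time (a new reading comes with each control period).
- grab_frame(name): name is "scene" or "top" or "wrist"; returns (picture, depth): 400x640x3 uint8, red, green, blue; 400x640 float32, m along the optical axis (not along the pixel's ray), 0 where there is no reading.
- camera_params(name): a dict with "mtx" (3x3 intrinsics, pixels), "k1" (the pictures are not rectified: a ray, as slopes to the right and down, at radius r is drawn at 1 + k1 r^2 times it, then the intrinsics apply), "eye" and "orientation" of the camera in the world. Camera axes: x right, y down, z forward; pixel columns grow to the right and rows downward; lengths in m; the calibration is good to about 2 mm. A picture is of the moment at which its call begins: read the wrist's pose just before it. camera_params takes no time and is no camera call; for the wrist camera it gives the pose at the moment of the call.
- job_done(): hands the job in, once; it reports no verdict.
The state is a dict: "t": time; "q": joint angles; "qd": joint speeds; "joint_efforts": joint torques, N m; "eef_pos": TCP position; "ee_rot": TCP orientation; "force": force on the tool from outside, world axes, zero at the start; "moment": the same for the moment, N m; "width": finger opening in m.
Only numpy, scipy, OpenCV 4.12 (cv2) and the standard library are available. Lean on these libraries where they do the work, as an engineer would, in place of code of your own. Each camera call takes 0.05 s, during which the arm holds its last target.

## Task

Take the depth rod from its rest and slide it, thin end first, into the open bore of the steel column until it bottoms on the porous disc inside; the disc is brittle, so press on it only lightly. Let go of the rod there, and only then slide the cursor along its rail, gently, until it just touches the rod's end, so that it marks the exposed length; leave the rod bottomed, the cursor against it, and the glassware and tape where they are.

Things in the scene. Friction and masses are not known exactly. Their poses are not given: they have to be found in the camera images.
- bore_mouth (a point): Centre of the open end of a level steel tube, the column: outer diameter 28 mm, bore 13 mm, 150 mm long, axis 65 mm above the table, clamped in black cradles. y points level out of the bore along its axis (robot's left, yaw up to 0.17 rad), z up. A brittle white disc, the frit (breaks at about 18 N) closes the bore 95 to 125 mm in; its depth differs every time and cannot be seen.
- bench: Grey bench plate, fixed to the table, that carries column and rail: 60 mm wide, top 12 mm above the table. Origin on the table right below the bore mouth, same axes. From y = -170 to 290 mm; the column is on the -y side, the cursor's rail (24 mm wide, top 22 mm above the table) on the +y side below the bore's axis line, y = 20 to 290 mm.
- rod_grip (a point): Centre of the black round handle (18 mm diameter, 36 mm long) of the loose depth rod. y points along the rod from tip to handle end. The rod is 186 mm long: a 10 mm aluminium shaft, 150 mm, then the handle; about 45 g, balanced some 100 mm from the tip. In the bore it has 1.5 mm play; held out of line it drags with up to about 6 N well before the bottom. It stays put when let go.
- rest: Grey plastic rest, fixed to the table, 50 x 120 mm, with two V notches in which the rod's shaft lies level at the start, axis 55 mm above the table, the handle overhanging at the robot's left (+y of this frame). Origin at the centre of its underside.
- rod_tip (a point): Tip of the rod, on its axis, 168 mm from the handle's centre; tapers from 10 mm to 5 mm over the last 8 mm.
- rod_tail (a point): Flat end of the rod's handle, on the axis, 18 mm from the handle's centre.
- cursor_face (a point): On the bore's axis line, the flat face of the aluminium cursor that looks to the bore. The cursor is an upright plate 12 mm thick (from this face away from the bore, +y), 22 mm wide across, top 96 mm above the table, on a foot 40 mm wide and 30 mm long, foot top 36 mm above the table. Axes as bore_mouth. Starts parked 220 to 250 mm out from the mouth.
- cursor (a joint): Travel of the cursor along the rail towards the bore, m: 0 has its face 250 mm from the mouth, 0.215 has it 35 mm from the mouth. It takes 1 to 2 N to slide and stays where it is left.
- flask: Bystander: small conical glass flask, 64 mm wide, 90 mm tall, origin at the centre of its underside.
- tape: Bystander: roll of brown tape lying flat, 90 mm wide, 24 mm high, origin at the centre of its underside.
- jar: Bystander: small amber jar with white cap, 44 mm wide, 55 mm tall, origin at the centre of its underside.
There are look-alikes about, which are no part of the job. Of the things like the part that bears rod_grip, leave any that is brown; of the rest the smaller one is meant.

How it is judged:
By the outcome, as a careful person would: the job done as asked, in the order asked, and still so for the second after the job is handed in, with the robot touching nothing.
It also fails if it takes over 70 s, if anything falls off the work surface, if the arm or the gripper's body presses on something with over 40 N, if the wrist force passes 120 N, or if a joint passes its speed limit or range.

## Working session

There is one attempt and no reset: what is moved stays moved. The work goes in short steps, Python scripts to look and compute and a tool call to move; the robot and the scene stay as the last step left them, time stands still between calls to the robot, and variables do not carry over. Pictures are saved under pics/ and viewed, and the job is handed in when it is done.

Besides the shell and the picture viewer there is one more tool, called after ">>>" by a JSON object that holds its "op" and its "data", one argument or row to a line. arm_command: Moves the arm, as the interface text tells. Its arguments: {"type":"object","properties":{"targets":{"type":"array"},"squeeze":{"type":"number"}},"required":["targets"]}

```bash
ls; mkdir -p pics; python3 - <<'E'
from station import *
import cv2, numpy as np
print(get_state())
for n in ["scene","top","wrist"]:
    p=camera_params(n); print(n,p)
    im,d=grab_frame(n); cv2.imwrite(f"pics/a_{n}.png",im[:,:,::-1]); np.save(f"pics/a_{n}_d.npy",d); np.save(f"pics/a_{n}.npy",im)
E
```

```text
pics
{'t': 0.0, 'q': array([-8.60892837e-01,  3.59397413e-01,  1.10383312e-02, -3.36120407e-04,
       -1.22410165e+00, -2.88072933e-01]), 'qd': array([9.31094310e-04, 6.63624696e-04, 4.66717160e-04, 1.44673142e-03,
       1.36270635e-03, 2.26813383e-06]), 'joint_efforts': array([-1.19537628e-03, -5.82718670e+01,  2.93055439e+01,  6.99739069e+00,
        6.70002846e-03, -2.31056301e-04]), 'eef_pos': array([ 0.27626304, -0.61565785,  0.40370922]), 'ee_rot': array([ 3.13990705e+00, -1.69959642e-04, -2.71987643e+00]), 'force': array([0.02563173, 0.72970514, 0.19770996]), 'moment': array([ 0.02906911,  0.03123042, -0.03739652]), 'width': 0.08744521951728829}
scene {'mtx': array([[366.64444662,   0.        , 315.47638259],
       [  0.        , 366.64444662, 198.93946493],
       [  0.        ,   0.        ,   1.        ]]), 'k1': -0.04811166160268427, 'eye': array([ 1.06794537, -0.52680431,  0.67116889]), 'orientation': array([-2.19093916, -0.00841753,  0.78565675])}
top {'mtx': array([[367.42217158,   0.        , 314.09074596],
       [  0.        , 367.42217158, 196.70050495],
       [  0.        ,   0.        ,   1.        ]]), 'k1': -0.034684617695121385, 'eye': array([0.37984666, 0.07327658, 1.03331855]), 'orientation': array([-3.04770946e+00,  2.88223821e-03, -1.55531103e+00])}
wrist {'mtx': array([[295.55519341,   0.        , 322.19431651],
       [  0.        , 295.55519341, 202.87732834],
       [  0.        ,   0.        ,   1.        ]]), 'k1': -0.03075885274256089, 'eye': array([ 0.21575603, -0.64298993,  0.38276616]), 'orientation': array([ 2.88743662e+00, -1.47793188e-03,  1.99233858e+00])}
```

View pics/a_top.png

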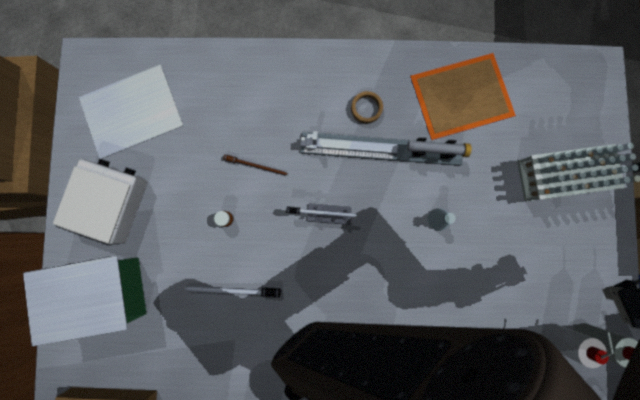

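View pics/a_scene.png

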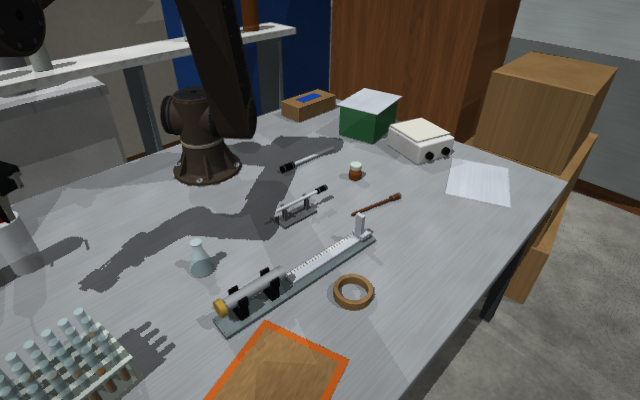

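View pics/a_wrist.png

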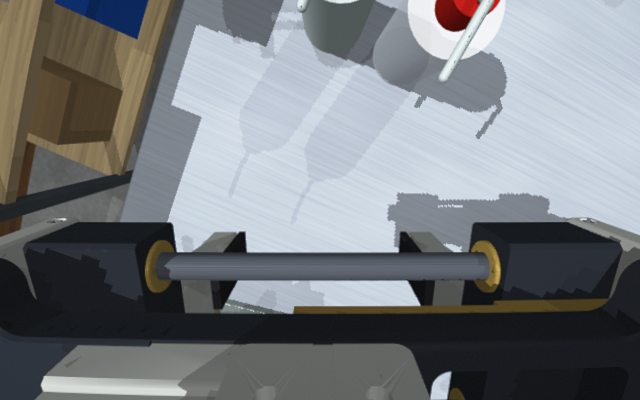

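Top view: rod on its rest with the black handle near (292,210), column (410–465,148), cursor near (308,142). The look-alikes are a brown rod at (255,165) and a longer rod at (235,292).

```bash
cat > h.py <<'E'
import numpy as np, cv2
from scipy.spatial.transform import Rotation as R
from station import *
def ray(p,u,v):
    K=p["mtx"];k=p["k1"]
    d=np.array([(u-K[0,2])/K[0,0],(v-K[1,2])/K[1,1]]);s=d.copy()
    for _ in range(20): s=d/(1+k*(s@s))
    Rm=R.from_euler("xyz",p["orientation"]).as_matrix()
    return Rm@np.array([s[0],s[1],1])
def onz(p,u,v,z):
    r=ray(p,u,v); t=(z-p["eye"][2])/r[2]; return p["eye"]+t*r
def at(p,u,v,d): return p["eye"]+d*ray(p,u,v)
def proj(p,X):
    Rm=R.from_euler("xyz",p["orientation"]).as_matrix(); c=Rm.T@(np.array(X)-p["eye"]); s=c[:2]/c[2]; s=s*(1+p["k1"]*(s@s))
    return s@np.diag([p["mtx"][0,0],p["mtx"][1,1]])+p["mtx"][:2,2]
def crop(im,x0,x1,y0,y1,f,name): cv2.imwrite("pics/"+name,cv2.resize(im[y0:y1,x0:x1,::-1],None,fx=f,fy=f,interpolation=cv2.INTER_CUBIC))
E
python3 - <<'E'
from h import *
t=np.load("pics/a_top.npy"); s=np.load("pics/a_scene.npy")
crop(t,270,370,190,240,8,"b1.png"); crop(t,290,480,120,180,4,"b2.png"); crop(s,205,385,170,340,4,"b3.png") if 0 else crop(s,205,385,175,340,3.6,"b3.png")
E
```

```text
(no output)
```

View pics/b1.png

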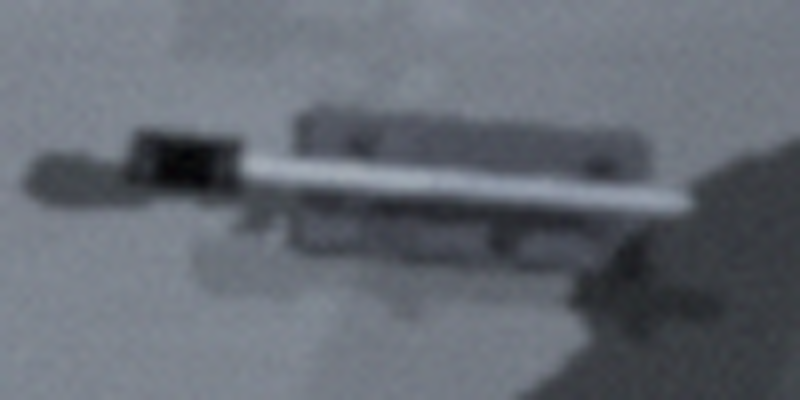

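View pics/b2.png

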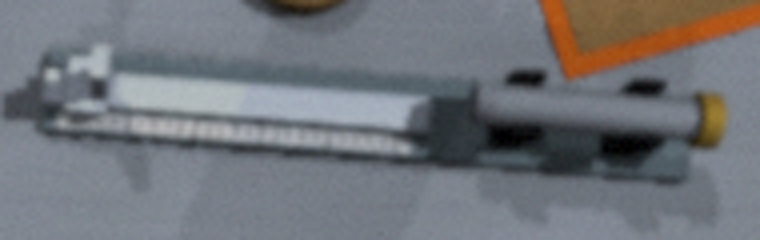

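View pics/b3.png

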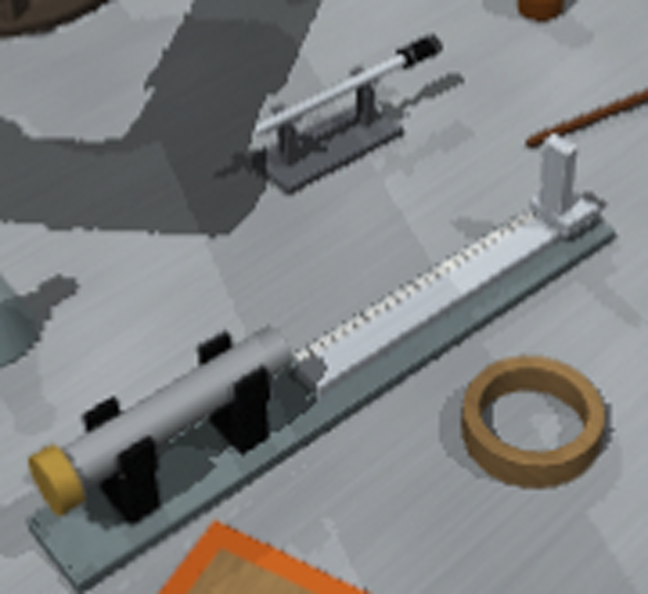

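```bash
python3 - <<'E'
from h import *
p=camera_params("top"); s=camera_params("scene")
d=np.load("pics/a_top_d.npy")
for n,u,v,z in [("handle",293.4,210.3,.064),("tip",356.6,215.2,.06),("mouth",408.7,146.2,.079),("far",464.2,149.5,.079),("cursor top",313.5,132,.096),("flask",441,219,.09),("jar",223,219,.055),("tape",366,107,.024)]:
    print(n,onz(p,u,v,z).round(4), d[int(v),int(u)])
f=lambda x,y:(x/3.6+205,y/3.6+175)
for n,x,y,z in [("mouth top",272,328,.079),("far",65,455,.079),("cursor top",560,145,.096),("handle ctr top",423,44,.064),("tip",258,130,.055)]:
    print(n,onz(s,*f(x,y),z).round(4))
E
```

```text
handle [0.4342 0.1316 0.064 ] 0.97057515
tip [ 0.4239 -0.0358  0.06  ] 0.97457993
mouth [ 0.6078 -0.1711  0.079 ] 0.97423255
far [ 0.6016 -0.3191  0.079 ] 0.9682096
cursor top [0.6375 0.0815 0.096 ] 0.9576324
flask [ 0.416 -0.25   0.09 ] 0.969643
jar [0.4085 0.3195 0.055 ] 0.97672284
tape [ 0.7321 -0.0653  0.024 ] 1.0633234
mouth top [ 0.6119 -0.1732  0.079 ]
far [ 0.6053 -0.319   0.079 ]
cursor top [0.6325 0.0776 0.096 ]
handle ctr top [0.4423 0.1354 0.064 ]
tip [ 0.4274 -0.0307  0.055 ]
```

>>> {"op": "arm_command", "data": {
  "targets": [
    [[0, 0, 0.136], [28, 33, 0], 0],
    [[0, 0, 0.136], [28, 33, 0], 0],
    [[0, 0, 0.136], [28, 33, 0], 0],
    [[0, 0, 0.136], [28, 33, 0], 0],
    [[0, 0, 0.136], [28, 33, 0], 0],
    [[0, 0, 0.136], [28, 33, 0], 0],
    [[0, 0, 0.136], [28, 33, 0], 0],
    [[0, 0, 0.136], [28, 33, 0], 0]
  ]
}}

```text
t: 0.95
eef_pos: [0.5011, -0.3502, 0.4046]
ee_rot: [3.141, 0.0, -1.626]
force: [0.4, -0.3, 1.4]
width: 0.0874
```

>>> {"op": "arm_command", "data": {
  "targets": [
    [[0, 0, 0], [-8, 48, -5], 0],
    [[0, 0, 0], [-8, 48, -5], 0],
    [[0, 0, 0], [-8, 48, -5], 0],
    [[0, 0, 0], [-8, 48, -5], 0],
    [[0, 0, 0], [-8, 48, -5], 0],
    [[0, 0, 0], [-8, 48, -5], 0],
    [[0, 0, 0], [-8, 48, -5], 0],
    [[0, 0, 0], [-8, 48, -5], 0]
  ]
}}

```text
t: 1.75
eef_pos: [0.4354, 0.0338, 0.3647]
ee_rot: [-3.141, 0.0, -1.632]
force: [1.0, -0.4, 0.1]
width: 0.0878
```

>>> {"op": "arm_command", "data": {
  "targets": [
    [[0, 0, 0], [0, 0, 0], 0],
    [[0, 0, 0], [0, 0, 0], 0]
  ]
}}

```text
t: 1.95
eef_pos: [0.436, 0.0334, 0.3647]
ee_rot: [3.142, -0.0, -1.628]
force: [1.1, 0.0, 0.5]
width: 0.0877
```

```bash
python3 - <<'E'
from h import *
st=get_state(); print(st["t"],st["eef_pos"],st["ee_rot"],st["q"],st["force"])
p=camera_params("wrist"); im,d=grab_frame("wrist"); cv2.imwrite("pics/c.png",im[:,:,::-1]); np.savez("pics/c.npz",im=im,d=d,eye=p["eye"],o=p["orientation"])
print(p)
E
```

```text
1.95 [0.43602401 0.03344542 0.36466863] [ 3.14150188e+00 -2.06509303e-05 -1.62809731e+00] [ 5.30574076e-01 -1.02359360e-02 -5.43707599e-01 -3.85074488e-05
 -1.03741165e+00 -5.87855478e-01] [1.09454271 0.00899248 0.54129576]
{'mtx': array([[295.55519341,   0.        , 322.19431651],
       [  0.        , 295.55519341, 202.87732834],
       [  0.        ,   0.        ,   1.        ]]), 'k1': -0.03075885274256089, 'eye': array([ 0.433165  , -0.03358791,  0.34360335]), 'orientation': array([ 2.88734349e+00, -6.29138559e-05,  3.08419786e+00])}
```

View pics/c.png

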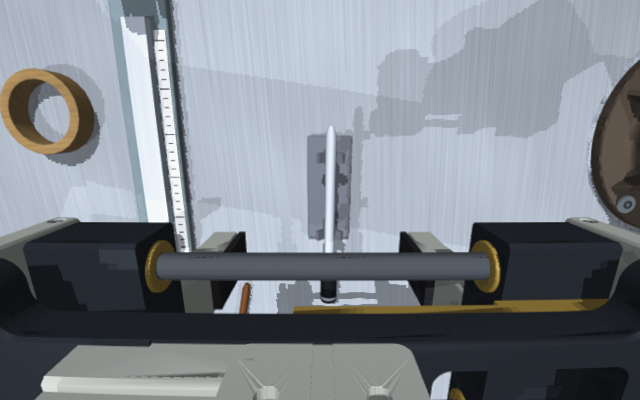

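```bash
python3 - <<'E'
from h import *
z=np.load("pics/c.npz");im=z["im"];p=camera_params("wrist");d=z["d"]
hsv=cv2.cvtColor(im,cv2.COLOR_RGB2HSV)
crop(im,290,370,110,310,3,"c1.png")
P=[]
for v in range(130,246,6):
    x=np.arange(318,345); ok=(np.abs(d[v,318:345]-0.285)<.4)
    dd=d[v,318:345]; 
    # shaft by height
    h=np.array([at(p,u,v,q)[2] for u,q in zip(x,dd)])
    m=h>.050
    if m.sum()>=3:
        u=x[m].mean(); P.append(onz(p,u,v,.059)); print(v,u,m.sum(),h[m].max().round(4),P[-1].round(4))
P=np.array(P); a=np.polyfit(P[:,1],P[:,0],1); print(a)
E
```

```text
130 331.0 7 0.0573 [ 0.4252 -0.0307  0.059 ]
136 331.0 11 0.0598 [ 0.4254 -0.0252  0.059 ]
142 330.5 10 0.059 [ 0.4262 -0.0197  0.059 ]
148 330.5 10 0.0591 [ 0.4265 -0.0141  0.059 ]
154 331.0 27 0.0599 [ 0.4263 -0.0084  0.059 ]
160 331.0 27 0.0608 [ 0.4266 -0.0027  0.059 ]
166 331.09090909090907 11 0.3436 [0.4268 0.0031 0.059 ]
172 330.5 10 0.0584 [0.4277 0.0089 0.059 ]
178 331.1818181818182 11 0.3436 [0.4274 0.0148 0.059 ]
184 330.5 10 0.0593 [0.4283 0.0207 0.059 ]
190 329.5 10 0.0593 [0.4296 0.0266 0.059 ]
196 328.90909090909093 11 0.3436 [0.4305 0.0326 0.059 ]
202 329.5 10 0.0592 [0.4303 0.0388 0.059 ]
208 329.5 10 0.0595 [0.4306 0.045  0.059 ]
214 329.5 10 0.0586 [0.4309 0.0512 0.059 ]
220 329.5 10 0.0589 [0.4313 0.0575 0.059 ]
226 329.5 10 0.0594 [0.4316 0.0639 0.059 ]
232 330.5 26 0.0594 [0.4309 0.0704 0.059 ]
238 330.0 25 0.0596 [0.4318 0.0769 0.059 ]
244 330.2 10 0.3436 [0.4319 0.0835 0.059 ]
[0.0647305  0.42720732]
```

View pics/c1.png

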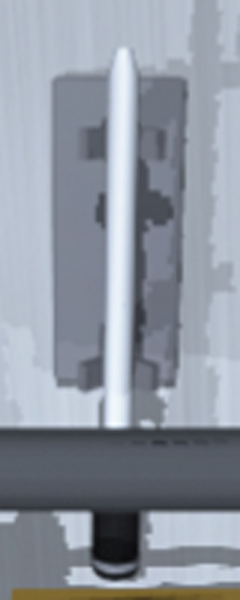

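>>> {"op": "arm_command", "data": {
  "targets": [
    [[0, 0, -0.008], [0, 34, 0], 0],
    [[0, 0, 0], [0, 34, 0], 0],
    [[0, 0, 0], [0, 33, -20], 0],
    [[0, 0, 0], [0, 0, -40], 0],
    [[0, 0, 0], [0, 0, -40], 0],
    [[0, 0, 0], [0, 0, -30], 0],
    [[0, 0, 0], [0, 0, -15], 0],
    [[0, 0, 0], [0, 0, -6], 0]
  ]
}}

```text
t: 2.8
eef_pos: [0.4364, 0.1314, 0.2119]
ee_rot: [3.139, -0.003, -1.643]
force: [0.3, -0.3, 0.2]
width: 0.0878
```

>>> {"op": "arm_command", "data": {
  "targets": [
    [[0, 0, 0], [0, 0, 0], 0]
  ]
}}

```text
t: 2.9
eef_pos: [0.4367, 0.1321, 0.2131]
ee_rot: [3.141, -0.001, -1.642]
force: [0.8, 0.8, -0.0]
width: 0.0879
```

```bash
python3 - <<'E'
from h import *
st=get_state(); print(st["t"],st["eef_pos"],st["ee_rot"],st["force"],st["moment"])
im,d=grab_frame("wrist"); cv2.imwrite("pics/d.png",im[:,:,::-1])
im,d=grab_frame("scene"); crop(im,260,360,130,240,5,"d2.png")
E
```

```text
2.9 [0.43673641 0.13205694 0.21314567] [ 3.14050027e+00 -1.27552879e-03 -1.64187379e+00] [ 0.84514316  0.75479961 -0.02012368] [ 0.02507974  0.0860905  -0.06977929]
```

View pics/d.png

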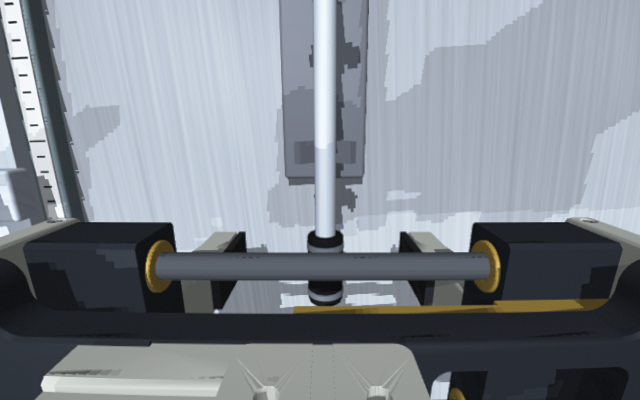

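View pics/d2.png

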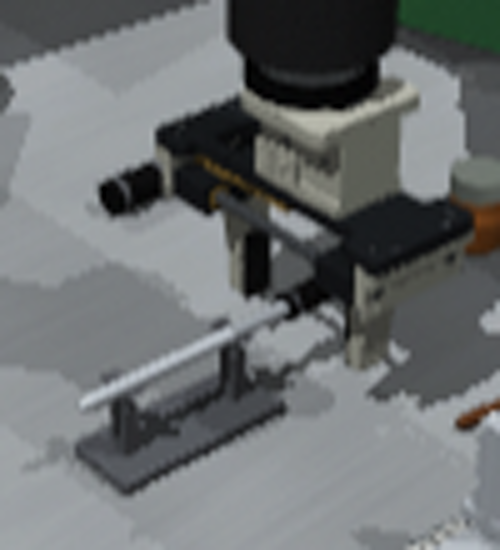

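The handle (323, rows 233–303) sits centred between the open fingers, so I'll grip it.

>>> {"op": "arm_command", "data": {
  "targets": [
    [[0, 0, 0.005], [0, 2, 0], 0.5],
    [[0, 0, 0], [0, 0, 0], 0.7],
    [[0, 0, 0], [0, 0, 0], 0.8],
    [[0, 0, 0], [0, 0, 0], 0.9],
    [[0, 0, 0], [0, 0, 0], 1],
    [[0, 0, 0], [0, 0, 0], 1],
    [[0, 0, 0], [0, 0, 0], 1],
    [[0, 0, 0], [0, 0, 0], 1]
  ],
  "squeeze": 30
}}

```text
t: 3.8
eef_pos: [0.4363, 0.1352, 0.2136]
ee_rot: [3.142, -0.0, -1.635]
force: [1.1, -1.6, -0.2]
width: 0.0295
```

>>> {"op": "arm_command", "data": {
  "targets": [
    [[0, 0, 0], [0, 0, 0], 1],
    [[0, 0, 0], [0, 0, 0], 1],
    [[0, 0, 0], [0, 0, 0], 1]
  ]
}}

```text
t: 4.1
eef_pos: [0.4362, 0.1351, 0.2136]
ee_rot: [3.141, -0.0, -1.635]
force: [-0.6, 0.7, 0.9]
width: 0.0169
```

>>> {"op": "arm_command", "data": {
  "targets": [
    [[0, 0, 0], [0, 0, 3], 1],
    [[0, 0, 0], [0, 0, 7], 1],
    [[0, 0, 0], [0, 0, 20], 1],
    [[0, 0, 0], [0, 0, 30], 1],
    [[0, 0, 0], [0, 0, 30], 1],
    [[0, 0, 0], [0, 0, 20], 1]
  ]
}}

```text
t: 4.7
eef_pos: [0.4366, 0.1352, 0.3264]
ee_rot: [-3.139, 0.002, -1.634]
force: [0.9, -0.1, -0.2]
width: 0.0173
```

```bash
python3 - <<'E'
from h import *
st=get_state(); print(st["t"],st["eef_pos"],st["ee_rot"],st["force"],st["width"])
im,d=grab_frame("wrist"); cv2.imwrite("pics/e.png",im[:,:,::-1])
im,d=grab_frame("scene"); crop(im,260,360,130,240,5,"e2.png")
E
```

```text
4.7 [0.43655503 0.13523366 0.32641922] [-3.13931048e+00  1.66053182e-03 -1.63446487e+00] [ 0.89308504 -0.09633191 -0.18031107] 0.017278681245905043
```

View pics/e.png

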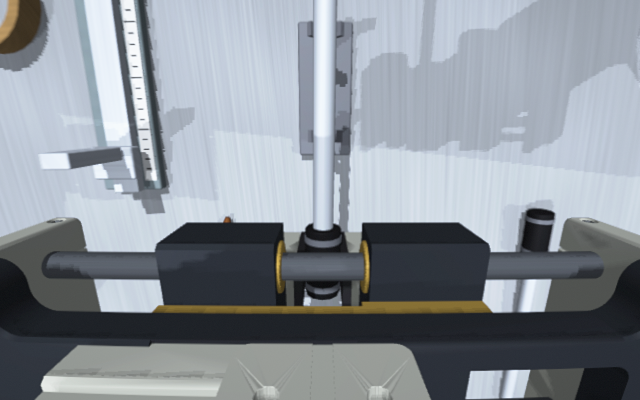

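View pics/e2.png

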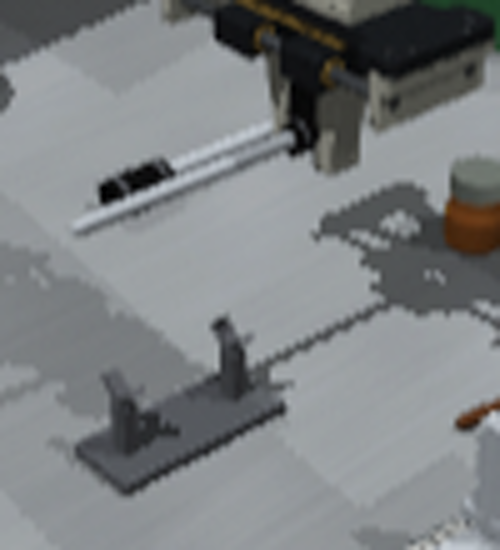

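```bash
cat >> h.py <<'E'
def grab_w(tag):
    st=get_state(); p=camera_params("wrist"); im,d=grab_frame("wrist"); cv2.imwrite(f"pics/{tag}.png",im[:,:,::-1]); np.savez(f"pics/{tag}.npz",im=im,d=d)
    return st,p,im,d
def rodline(st,p,im,d,rows=range(5,215,6),lo=290,hi=360,dmax=.3):
    """axis of held shaft in tool frame: edges from depth mask"""
    T=R.from_euler("xyz",st["ee_rot"]).as_matrix(); out=[]
    for v in rows:
        x=np.arange(lo,hi); dd=d[v,lo:hi]; h=np.array([at(p,u,v,q) for u,q in zip(x,dd)])
        tl=(h-st["eef_pos"])@T
        m=(dd>0)&(tl[:,2]>.13)&(tl[:,2]<.19)&(np.abs(tl[:,1])<.02)
        if m.sum()<6: continue
        u=x[m].mean(); zt=np.percentile(tl[m,2],15)  # top of shaft
        # width-implied distance
        out.append((v,u,m.sum(),*tl[m][:,:1].mean(0),tl[m][:,1].mean(),zt))
    return np.array(out)
E
python3 - <<'E'
from h import *
st,p,im,d=grab_w("e3")
o=rodline(st,p,im,d); print(o.round(4))
a=np.polyfit(o[:,3],o[:,4],1); b=np.polyfit(o[:,3],o[:,5],1); print("y vs x",a,"z",b, "at tip x=.168:",np.polyval(a,.168),np.polyval(b,.168))
E
```

```text
[[ 5.000000e+00  3.245000e+02  2.400000e+01  1.152000e-01 -0.000000e+00
   1.550000e-01]
 [ 1.100000e+01  3.245000e+02  2.400000e+01  1.129000e-01 -0.000000e+00
   1.546000e-01]
 [ 1.700000e+01  3.245000e+02  2.400000e+01  1.107000e-01 -0.000000e+00
   1.545000e-01]
 [ 2.300000e+01  3.245000e+02  2.400000e+01  1.085000e-01 -0.000000e+00
   1.549000e-01]
 [ 2.900000e+01  3.245000e+02  2.400000e+01  1.062000e-01 -0.000000e+00
   1.546000e-01]
 [ 3.500000e+01  3.245000e+02  2.400000e+01  1.039000e-01 -0.000000e+00
   1.548000e-01]
 [ 4.100000e+01  3.245000e+02  2.400000e+01  1.016000e-01 -0.000000e+00
   1.549000e-01]
 [ 4.700000e+01  3.245000e+02  2.400000e+01  9.940000e-02 -0.000000e+00
   1.549000e-01]
 [ 5.300000e+01  3.245000e+02  2.400000e+01  9.700000e-02 -0.000000e+00
   1.551000e-01]
 [ 5.900000e+01  3.245000e+02  2.400000e+01  9.470000e-02  0.000000e+00
   1.547000e-01]
 [ 6.500000e+01  3.245000e+02  2.400000e+01  9.230000e-02  0.000000e+00
   1.552000e-01]
 [ 7.100000e+01  3.240000e+02  2.300000e+01  8.990000e-02 -2.000000e-04
   1.547000e-01]
 [ 7.700000e+01  3.240000e+02  2
[... 1433 characters left out ...]
01  4.610000e-02 -4.000000e-04
   1.547000e-01]
 [ 1.790000e+02  3.230000e+02  2.100000e+01  4.330000e-02 -6.000000e-04
   1.553000e-01]
 [ 1.850000e+02  3.230000e+02  2.100000e+01  4.050000e-02 -6.000000e-04
   1.550000e-01]
 [ 1.910000e+02  3.230000e+02  2.100000e+01  3.770000e-02 -6.000000e-04
   1.548000e-01]
 [ 1.970000e+02  3.230000e+02  2.100000e+01  3.480000e-02 -6.000000e-04
   1.552000e-01]
 [ 2.030000e+02  3.230000e+02  2.100000e+01  3.190000e-02 -6.000000e-04
   1.548000e-01]
 [ 2.090000e+02  3.230000e+02  2.100000e+01  2.890000e-02 -6.000000e-04
   1.551000e-01]]
y vs x [ 0.00792063 -0.00084433] z [-0.00275948  0.1550668 ] at tip x=.168: 0.0004863316286587212 0.15460320297030494
```

>>> {"op": "arm_command", "data": {
  "targets": [
    [[0, 0, 0], [17, -30, -4], 1],
    [[0, 0, 0], [17, -46, -4], 1],
    [[0, 0, 0], [17, -46, -4], 1],
    [[0, 0, 0], [17, -46, -4], 1],
    [[0, 0, 0], [17, -46, -4], 1],
    [[0, 0, 0], [17, -46, -4], 1],
    [[0, 0, 0], [0, -15, 0], 1],
    [[0, 0, 0], [0, 0, 0], 1]
  ]
}}

```text
t: 5.65
eef_pos: [0.5378, -0.142, 0.298]
ee_rot: [3.139, -0.0, -1.639]
force: [-0.1, -0.4, -1.3]
width: 0.0173
```

>>> {"op": "arm_command", "data": {
  "targets": [
    [[0, 0, 0], [0, 0, 0], 1],
    [[0, 0, 0], [0, 0, 0], 1]
  ]
}}

```text
t: 5.85
eef_pos: [0.538, -0.1389, 0.2995]
ee_rot: [3.141, 0.0, -1.634]
force: [-0.4, -0.0, -0.4]
width: 0.0171
```

```bash
python3 - <<'E'
from h import *
st,p,im,d=grab_w("f")
print(st["t"],st["eef_pos"],st["ee_rot"])
o=rodline(st,p,im,d)
a=np.polyfit(o[:,3],o[:,4],1); b=np.polyfit(o[:,3],o[:,5],1); print("y vs x",a,"z",b)
E
```

```text
5.85 [ 0.53798912 -0.13889691  0.29952451] [ 3.14121246e+00  1.40278226e-04 -1.63387000e+00]
y vs x [ 0.00757672 -0.00089268] z [-0.00627756  0.15536815]
```

View pics/f.png

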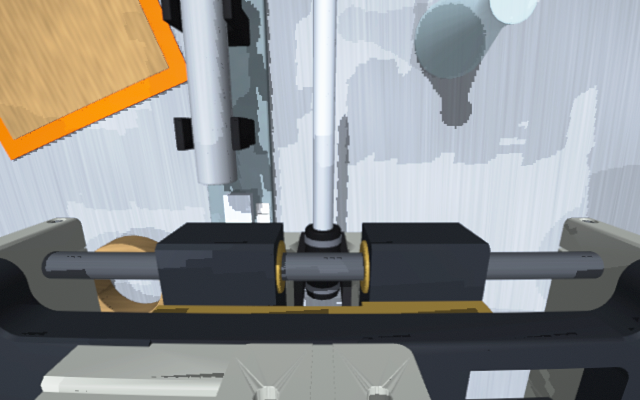

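```bash
cat >> h.py <<'E'
from scipy.optimize import least_squares
def cloud(p,d,u0,u1,v0,v1):
    vv,uu=np.mgrid[v0:v1,u0:u1]; return np.array([at(p,u,v,d[v,u]) for u,v in zip(uu.ravel(),vv.ravel()) if d[v,u]>0])
def cyl(P,r,x0):
    """fit x=a+b*(y-ym), z=c+e*(y-ym), known r"""
    ym=P[:,1].mean()
    f=lambda q:np.hypot(P[:,0]-q[0]-q[1]*(P[:,1]-ym),P[:,2]-q[2]-q[3]*(P[:,1]-ym))-r
    s=least_squares(f,x0,loss="soft_l1",f_scale=.0005); return s.x,ym,np.median(np.abs(s.fun))
E
python3 - <<'E'
from h import *
z=np.load("pics/f.npz");im=z["im"];d=z["d"];p=camera_params("wrist");st=get_state()
C=cloud(p,d,180,250,0,200)
m=(C[:,2]>.066)&(C[:,2]<.082); C=C[m]
# drop cradles: dark pixels excluded by x-range fit
q=np.polyfit([-.172,-.32],[.61,.604],1)
k=np.abs(C[:,0]-np.polyval(q,C[:,1]))<.0135; C=C[k]
x,ym,e=cyl(C,.014,[.61,.04,.065,0]); print("col",len(C),x.round(4),ym,e)
m2=np.hypot(C[:,0]-x[0]-x[1]*(C[:,1]-ym),C[:,2]-x[2]-x[3]*(C[:,1]-ym))-.014
C2=C[np.abs(m2)<.002]; x,ym,e=cyl(C2,.014,x); print("col",len(C2),x.round(4),ym.round(4),e,"mouth y",np.sort(C2[:,1])[-30:][::5].round(4))
print("at y=-.172: x",x[0]+x[1]*(-.172-ym),"z",x[2]+x[3]*(-.172-ym))
# free radius check
Cr=cloud(p,d,300,350,2,215); Cr=Cr[(Cr[:,2]>.13)&(Cr[:,2]<.16)]
x,ym,e=cyl(Cr,.005,[.54,.06,.14,0]);print("rod",len(Cr),x.round(4),ym.round(4),e, "at tcp y: x,z", x[0]+x[1]*(st["eef_pos"][1]-ym)-st["eef_pos"][0],x[2]+x[3]*(st["eef_pos"][1]-ym)-st["eef_pos"][2])
crop(im,160,280,100,220,5,"f1.png")
E
```

```text
col 7143 [6.107e-01 6.290e-02 6.390e-02 3.000e-04] -0.23282869635538334 0.0004190435768160628
col 7063 [6.107e-01 6.330e-02 6.390e-02 3.000e-04] -0.233 0.0004131556476833706 mouth y [-0.1721 -0.172  -0.1718 -0.1717 -0.1715 -0.1714]
at y=-.172: x 0.6145925267173621 z 0.06389212116854516
rod 4774 [ 0.5337  0.0701  0.1397 -0.0038] -0.2134 0.00031578475618440583 at tcp y: x,z 0.0008115829794708151 -0.16034649771795442
```

View pics/f1.png

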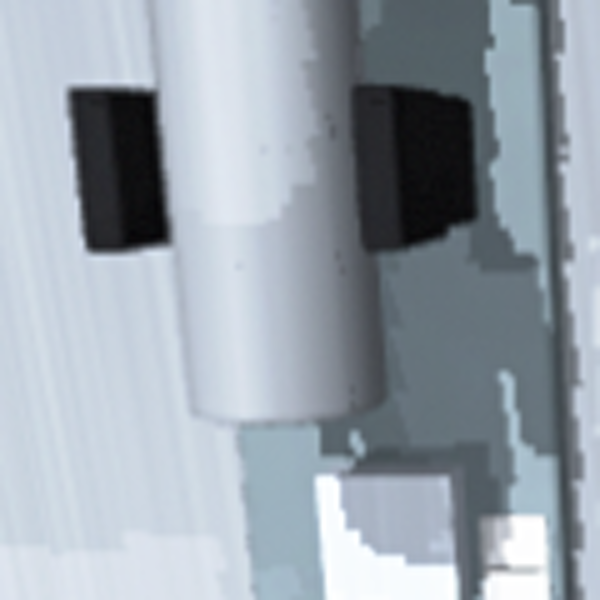

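```bash
python3 - <<'E'
from h import *
z=np.load("pics/f.npz");d=z["d"];p=camera_params("wrist")
for u,v in [(178,132),(186,132),(240,130),(250,130),(170,10),(235,20)]: print(at(p,u,v,d[v,u]).round(4))
E
```

```text
[ 0.6314 -0.2084  0.0772]
[ 0.6281 -0.208   0.0725]
[ 0.5907 -0.2068  0.0732]
[ 0.5943 -0.2065  0.0295]
[ 0.6241 -0.2817  0.0764]
[ 0.5863 -0.2752  0.0696]
```

>>> {"op": "arm_command", "data": {
  "targets": [
    [[0, 0, 0.007], [26, 0, 0], 1],
    [[0, 0, 0], [26, 0, -10], 1],
    [[0, 0, 0], [26, 0, -20], 1],
    [[0, 0, 0], [0, 0, -8], 1],
    [[0, 0, 0], [0, 0, 0], 1],
    [[0, 0, 0], [0, 0, 0], 1]
  ]
}}

```text
t: 6.5
eef_pos: [0.6158, -0.1391, 0.262]
ee_rot: [3.141, -0.0, -1.627]
force: [0.4, -1.1, 0.2]
width: 0.0171
```

```bash
cat > m.py <<'E'
from h import *
import sys
st,p,im,d=grab_w(sys.argv[1])
print(st["t"],st["eef_pos"].round(4),st["ee_rot"].round(4),st["force"].round(2))
C=cloud(p,d,270,380,0,225)
f=lambda y:.6107+.0633*(y+.233)
c=C[(C[:,2]>.063)&(C[:,2]<.082)&(np.abs(C[:,0]-f(C[:,1]))<.0155)]
x,ym,e=cyl(c,.014,[.61,.063,.064,0]); m2=np.hypot(c[:,0]-x[0]-x[1]*(c[:,1]-ym),c[:,2]-x[2]-x[3]*(c[:,1]-ym))-.014
c=c[np.abs(m2)<.002]; x,ym,e=cyl(c,.014,x); print("col",len(c),x.round(4),ym.round(4),e)
r=C[(C[:,2]>st["eef_pos"][2]-.165)&(C[:,2]<st["eef_pos"][2]-.152)&(np.abs(C[:,0]-f(C[:,1]))<.012)&(C[:,1]<st["eef_pos"][1]-.03)]
X,Ym,E=cyl(r,.005,[.61,.063,st["eef_pos"][2]-.16,0]); print("rod",len(r),X.round(4),Ym.round(4),E)
for y in (-.172,-.25,-.32): print(y,"rod-col dx %.2f mm dz %.2f mm"%(1e3*(X[0]+X[1]*(y-Ym)-x[0]-x[1]*(y-ym)),1e3*(X[2]+X[3]*(y-Ym)-x[2]-x[3]*(y-ym))))
E
python3 m.py g
```

```text
6.5 [ 0.6158 -0.1391  0.262 ] [ 3.1411e+00 -1.0000e-04 -1.6267e+00] [ 0.45 -1.11  0.16]
col 4905 [6.109e-01 5.940e-02 6.360e-02 5.000e-04] -0.2234 0.00029345018129769626
rod 4649 [ 0.6117  0.0635  0.1019 -0.0039] -0.2158 0.0003095626330692934
-0.172 rod-col dx 0.49 mm dz 38.17 mm
-0.25 rod-col dx 0.17 mm dz 38.51 mm
-0.32 rod-col dx -0.11 mm dz 38.82 mm
```

View pics/g.png

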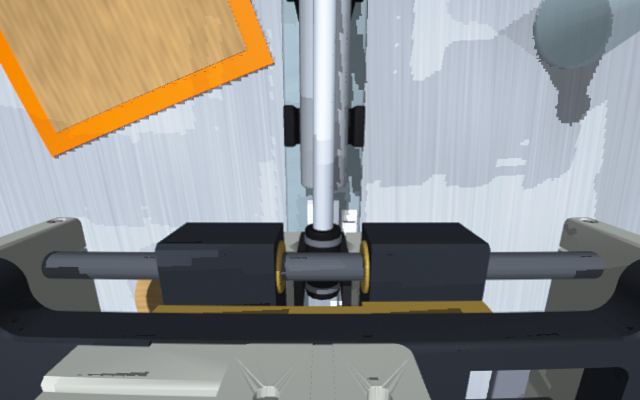

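>>> {"op": "arm_command", "data": {
  "targets": [
    [[0, 0, 0], [2, 30, 0], 1],
    [[0, 0, 0], [3, 46, 0], 1],
    [[0, 0, 0], [3, 46, 0], 1],
    [[0, 0, 0], [1, 30, 0], 1],
    [[0, 0, 0], [0, 0, -15], 1],
    [[0, 0, 0], [0, 0, -15], 1],
    [[0, 0, 0], [0, 0, -8.4], 1],
    [[0, 0, 0], [0, 0, 0], 1]
  ]
}}

```text
t: 7.35
eef_pos: [0.6247, 0.012, 0.223]
ee_rot: [3.141, -0.0, -1.628]
force: [-1.1, -1.1, 0.2]
width: 0.0169
```

>>> {"op": "arm_command", "data": {
  "targets": [
    [[0, 0, 0], [0, 0, 0], 1],
    [[0, 0, 0], [0, 0, 0], 1]
  ]
}}

```text
t: 7.55
eef_pos: [0.6256, 0.012, 0.2243]
ee_rot: [-3.14, 0.0, -1.628]
force: [-0.1, 0.8, -0.2]
width: 0.0171
```

```bash
python3 - <<'E'
from h import *
st=get_state(); print(st["t"],st["eef_pos"].round(4),st["ee_rot"].round(4),st["force"].round(2))
for n,c in (("top",(350,480,110,190,6)),("scene",(215,375,190,330,4))):
    im,d=grab_frame(n); crop(im,*c,f"i_{n}.png"); np.savez(f"pics/i_{n}.npz",im=im,d=d)
grab_w("i_w")
E
```

```text
7.55 [0.6256 0.012  0.2243] [-3.1401e+00  4.0000e-04 -1.6280e+00] [-0.07  0.75 -0.19]
```

View pics/i_top.png

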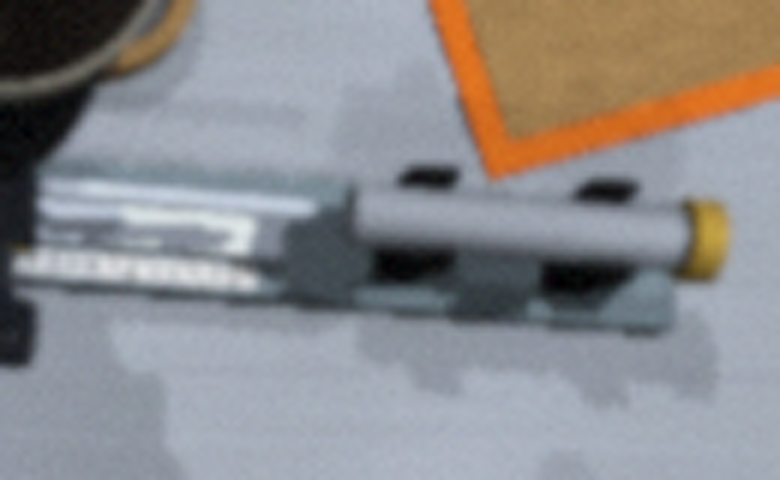

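View pics/i_scene.png

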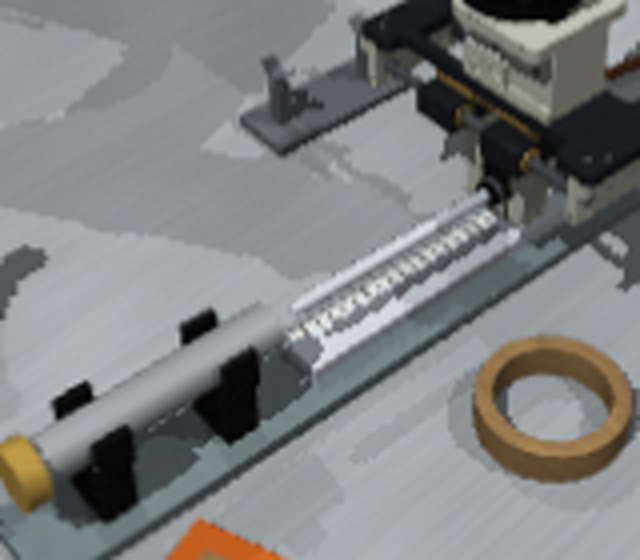

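View pics/i_w.png

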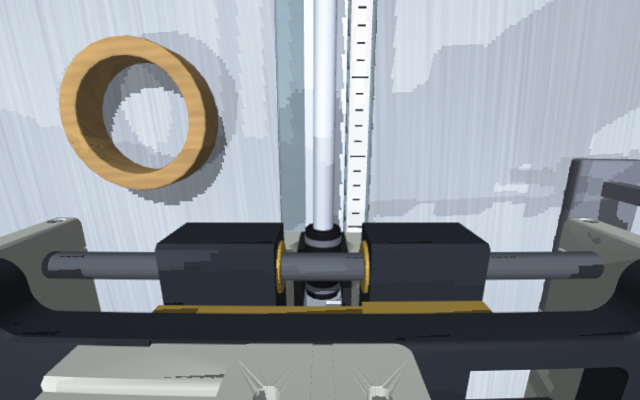

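```bash
cat > sc.py <<'E'
from h import *
def ana(im,d,p,lo=-.15,hi=-.03):
    C=cloud(p,d,205,360,190,330)
    f=lambda y:.6107+.061*(y+.233)
    c=C[(C[:,2]>.05)&(C[:,2]<.082)&(np.abs(C[:,0]-f(C[:,1]))<.018)&(C[:,1]<-.175)&(C[:,1]>-.315)]
    x=[.61,.061,.065,0]
    for t in (.004,.002,.0015,.0015):
        y0=c[:,1].mean(); x,ym,e=cyl(c,.014,x); m=np.hypot(c[:,0]-x[0]-x[1]*(c[:,1]-ym),c[:,2]-x[2]-x[3]*(c[:,1]-ym))-.014; c=c[np.abs(m)<t]
    print("col",len(c),x.round(4),ym.round(4))
    r=C[(C[:,2]>.052)&(C[:,2]<.078)&(np.abs(C[:,0]-f(C[:,1]))<.012)&(C[:,1]<hi)&(C[:,1]>lo)]
    X=[r[:,0].mean(),.061,.065,0]
    for t in (.004,.002,.0015,.0015):
        X,Ym,E=cyl(r,.005,X); m=np.hypot(r[:,0]-X[0]-X[1]*(r[:,1]-Ym),r[:,2]-X[2]-X[3]*(r[:,1]-Ym))-.005; r=r[np.abs(m)<t]
    print("rod",len(r),X.round(4),Ym.round(4),"tip",r[:,1].min())
    for y in (-.172,-.15,-.02): print(y,"dx %.2f dz %.2f mm"%(1e3*(X[0]+X[1]*(y-Ym)-x[0]-x[1]*(y-ym)),1e3*(X[2]+X[3]*(y-Ym)-x[2]-x[3]*(y-ym))))
E
python3 - <<'E'
from sc import *
z=np.load("pics/i_scene.npz"); ana(z["im"],z["d"],camera_params("scene"))
E
```

```text
col 632 [0.6089 0.0554 0.065  0.0096] -0.2491
rod 157 [ 6.192e-01  6.410e-02  6.610e-02 -4.000e-04] -0.0931 tip -0.14963314323487664
-0.172 dx 0.95 dz 0.38 mm
-0.15 dx 1.14 dz 0.16 mm
-0.02 dx 2.26 dz -1.14 mm
```

```bash
python3 - <<'E'
from h import *
z=np.load("pics/i_w.npz");im=z["im"];d=z["d"];p=camera_params("wrist")
vv=range(0,222,3); out=[]
for v in vv:
    P=np.array([at(p,u,v,d[v,u]) for u in range(240,420)])
    m=(P[:,2]>.015)&(P[:,2]<.027)&(d[v,240:420]>0); 
    b=(P[:,2]>.006)&(P[:,2]<.027)
    out.append((P[b][:,1].mean(),P[b][:,0].min(),P[b][:,0].max(),P[m][:,0].min(),P[m][:,0].max()))
o=np.array(out)
for k in range(1,5):
    f=np.polyfit(o[:,0],o[:,k],1); r=o[:,k]-np.polyval(f,o[:,0]); ok=np.abs(r)<.0015; f=np.polyfit(o[ok,0],o[ok,k],1); print(k,ok.sum(),f.round(4),"x at -.06",np.polyval(f,-.06).round(4))
r=cloud(p,d,300,350,0,222); r=r[(r[:,2]>.058)&(r[:,2]<.075)]
X,Ym,E=cyl(r,.005,[.62,.063,.065,0]);print("rod",X.round(4),Ym, "x at -.06",X[0]+X[1]*(-.06-Ym))
E
```

```text
1 74 [0.0603 0.5951] x at -.06 0.5915
2 74 [0.0597 0.6541] x at -.06 0.6505
3 74 [0.0559 0.6127] x at -.06 0.6093
4 74 [0.0577 0.6361] x at -.06 0.6326
rod [ 0.6216  0.0655  0.0639 -0.0038] -0.061662939705494704 x at -.06 0.6217048196566956
```

>>> {"op": "arm_command", "data": {
  "targets": [
    [[0.003, 0, 0.005], [-1.2, 0, -0.1], 1],
    [[0, 0, 0], [0, 0, 0], 1],
    [[0, 0, 0], [-0.3, -5, 0], 1],
    [[0, 0, 0], [-0.3, -5, 0], 1],
    [[0, 0, 0], [-0.3, -5, 0], 1],
    [[0, 0, 0], [-0.3, -5, 0], 1],
    [[0, 0, 0], [-0.3, -5, 0], 1],
    [[0, 0, 0], [0, 0, 0], 1]
  ]
}}

```text
t: 8.5
eef_pos: [0.6225, -0.0136, 0.2231]
ee_rot: [3.141, 0.003, -1.624]
force: [-0.3, -0.9, -0.5]
width: 0.017
```

```bash
python3 - <<'E'
from sc import *
st=get_state(); print(st["t"],st["eef_pos"].round(4),st["ee_rot"].round(4),st["force"].round(2))
im,d=grab_frame("scene"); crop(im,215,375,190,330,4,"j_scene.png")
E
```

```text
8.5 [ 0.6225 -0.0136  0.2231] [ 3.1412e+00  2.9000e-03 -1.6236e+00] [-0.27 -0.88 -0.53]
```

View pics/j_scene.png

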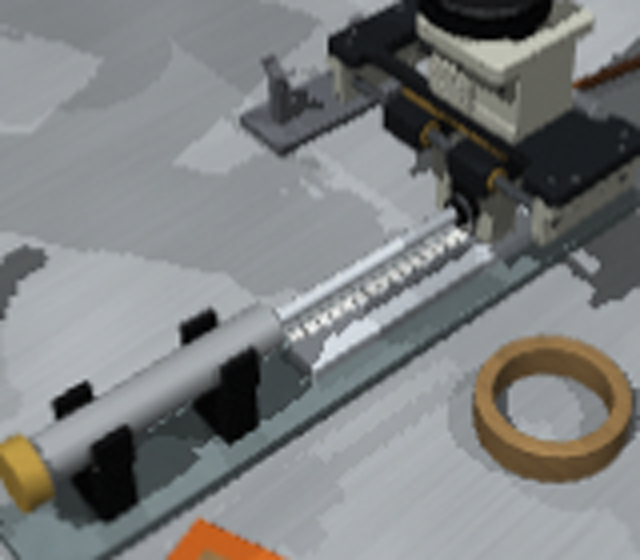

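Force is quiet and the rod disappears at the mouth, around (280,312) in the crop, without overlying the tube. I'll carry on in.

>>> {"op": "arm_command", "data": {
  "targets": [
    [[0, 0, 0], [-0.3, -5, 0], 1],
    [[0, 0, 0], [-0.3, -5, 0], 1],
    [[0, 0, 0], [-0.3, -5, 0], 1],
    [[0, 0, 0], [-0.3, -5, 0], 1],
    [[0, 0, 0], [0, 0, 0], 1]
  ]
}}

```text
t: 9.05
eef_pos: [0.6213, -0.0335, 0.2231]
ee_rot: [3.141, 0.003, -1.623]
force: [0.6, 0.3, -0.1]
width: 0.0172
```

```bash
python3 - <<'E'
from sc import *
st=get_state(); print(st["t"],st["eef_pos"].round(4),st["ee_rot"].round(4),st["force"].round(2),st["moment"].round(3))
im,d=grab_frame("scene"); crop(im,255,315,230,290,8,"k_scene.png")
E
```

```text
9.05 [ 0.6213 -0.0335  0.2231] [ 3.1413e+00  2.9000e-03 -1.6235e+00] [ 0.62  0.3  -0.1 ] [ 0.029  0.101 -0.004]
```

View pics/k_scene.png

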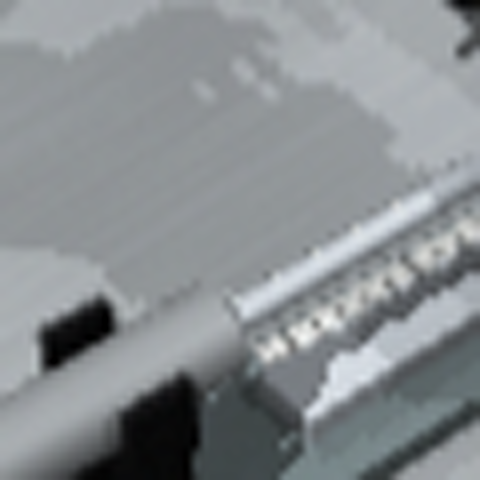

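>>> {"op": "arm_command", "data": {
  "targets": [
    [[0, 0, 0], [-0.3, -5, 0], 1],
    [[0, 0, 0], [-0.3, -5, 0], 1],
    [[0, 0, 0], [-0.3, -5, 0], 1],
    [[0, 0, 0], [-0.3, -5, 0], 1],
    [[0, 0, 0], [-0.3, -5, 0], 1],
    [[0, 0, 0], [-0.3, -5, 0], 1],
    [[0, 0, 0], [0, 0, 0], 1]
  ]
}}

```text
t: 9.8
eef_pos: [0.6195, -0.0635, 0.2231]
ee_rot: [3.141, 0.003, -1.623]
force: [-0.2, 0.1, 0.1]
width: 0.0175
```

>>> {"op": "arm_command", "data": {
  "targets": [
    [[0, 0, 0], [-0.3, -5, 0], 1],
    [[0, 0, 0], [-0.3, -5, 0], 1],
    [[0, 0, 0], [-0.3, -5, 0], 1],
    [[0, 0, 0], [-0.3, -5, 0], 1],
    [[0, 0, 0], [0, 0, 0], 1]
  ]
}}

```text
t: 10.3
eef_pos: [0.6183, -0.0835, 0.2231]
ee_rot: [3.141, 0.003, -1.623]
force: [-1.2, -0.3, 0.4]
width: 0.0169
```

```bash
python3 - <<'E'
from h import *
st,p,im,d=grab_w("l")
print(st["t"],st["eef_pos"].round(4),st["ee_rot"].round(4),st["force"].round(2),st["moment"].round(3))
E
```

```text
10.3 [ 0.6183 -0.0835  0.2231] [ 3.1414e+00  2.9000e-03 -1.6234e+00] [-1.18 -0.26  0.36] [0.074 0.102 0.03 ]
```

View pics/l.png

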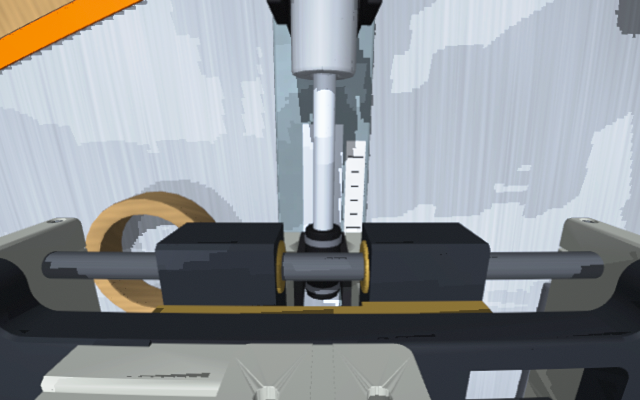

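Rod at column 324 and tube centred at 324, well in line with no drag. I'll ease the grip so it slips before the disc can break, then creep in.

>>> {"op": "arm_command", "data": {
  "targets": [
    [[0, 0, 0], [0, 0, 0], 1],
    [[0, 0, 0], [-0.12, -2, 0], 1],
    [[0, 0, 0], [-0.12, -2, 0], 1],
    [[0, 0, 0], [-0.12, -2, 0], 1],
    [[0, 0, 0], [-0.12, -2, 0], 1],
    [[0, 0, 0], [-0.12, -2, 0], 1],
    [[0, 0, 0], [0, 0, 0], 1]
  ],
  "squeeze": 8
}}

```text
t: 11.05
eef_pos: [0.6178, -0.0931, 0.2232]
ee_rot: [3.141, 0.003, -1.623]
force: [-0.1, -0.6, 0.1]
width: 0.0178
```

>>> {"op": "arm_command", "data": {
  "targets": [
    [[0, 0, 0], [-0.06, -1, 0], 1],
    [[0, 0, 0], [-0.06, -1, 0], 1],
    [[0, 0, 0], [-0.06, -1, 0], 1],
    [[0, 0, 0], [0, 0, 0], 1]
  ]
}}

```text
t: 11.45
eef_pos: [0.6176, -0.0959, 0.2231]
ee_rot: [3.141, 0.003, -1.623]
force: [0.7, 0.8, -0.3]
width: 0.0178
```

>>> {"op": "arm_command", "data": {
  "targets": [
    [[0, 0, 0], [-0.06, -1, 0], 1],
    [[0, 0, 0], [-0.06, -1, 0], 1],
    [[0, 0, 0], [0, 0, 0], 1]
  ]
}}

```text
t: 11.75
eef_pos: [0.6175, -0.0979, 0.2231]
ee_rot: [3.141, 0.003, -1.623]
force: [-0.5, 1.0, -0.1]
width: 0.0175
```

```bash
python3 -c "
from station import *
s=get_state();print(s['force'].round(2),s['eef_pos'].round(4),s['joint_efforts'].round(2))"
```

```text
[-0.52  1.   -0.14] [ 0.6175 -0.0979  0.2231] [ 3.000e-02 -5.827e+01  2.282e+01  5.460e+00  4.000e-02  3.000e-02]
```

>>> {"op": "arm_command", "data": {
  "targets": [
    [[0, 0, 0], [-0.06, -1, 0], 1],
    [[0, 0, 0], [-0.06, -1, 0], 1],
    [[0, 0, 0], [0, 0, 0], 1]
  ]
}}

```text
t: 12.05
eef_pos: [0.6174, -0.1, 0.2232]
ee_rot: [3.141, 0.003, -1.623]
force: [-0.5, 0.3, -0.9]
width: 0.0177
```

>>> {"op": "arm_command", "data": {
  "targets": [
    [[0, 0, 0], [-0.06, -1, 0], 1],
    [[0, 0, 0], [-0.06, -1, 0], 1],
    [[0, 0, 0], [0, 0, 0], 1]
  ]
}}

```text
t: 12.35
eef_pos: [0.6173, -0.1019, 0.2231]
ee_rot: [3.141, 0.003, -1.623]
force: [-0.1, 0.5, -0.3]
width: 0.0175
```

```bash
sleep 0
```

>>> {"op": "arm_command", "data": {
  "targets": [
    [[0, 0, 0], [-0.06, -1, 0], 1],
    [[0, 0, 0], [-0.06, -1, 0], 1],
    [[0, 0, 0], [0, 0, 0], 1]
  ]
}}

```text
t: 12.65
eef_pos: [0.6171, -0.104, 0.2232]
ee_rot: [3.141, 0.003, -1.623]
force: [-0.5, 0.8, -0.1]
width: 0.0175
```

>>> {"op": "arm_command", "data": {
  "targets": [
    [[0, 0, 0], [-0.06, -1, 0], 1],
    [[0, 0, 0], [-0.06, -1, 0], 1],
    [[0, 0, 0], [0, 0, 0], 1]
  ]
}}

```text
t: 12.95
eef_pos: [0.617, -0.106, 0.2231]
ee_rot: [3.141, 0.003, -1.623]
force: [0.5, 0.7, -0.7]
width: 0.0173
```

>>> {"op": "arm_command", "data": {
  "targets": [
    [[0, 0, 0], [-0.06, -1, 0], 1],
    [[0, 0, 0], [-0.06, -1, 0], 1],
    [[0, 0, 0], [0, 0, 0], 1]
  ]
}}

```text
t: 13.25
eef_pos: [0.6169, -0.108, 0.2232]
ee_rot: [3.141, 0.003, -1.623]
force: [-0.1, -0.0, -1.0]
width: 0.0174
```

>>> {"op": "arm_command", "data": {
  "targets": [
    [[0, 0, 0], [-0.06, -1, 0], 1],
    [[0, 0, 0], [-0.06, -1, 0], 1],
    [[0, 0, 0], [0, 0, 0], 1]
  ]
}}

```text
t: 13.55
eef_pos: [0.6168, -0.11, 0.2232]
ee_rot: [3.141, 0.003, -1.623]
force: [-0.2, -0.6, -0.4]
width: 0.0173
```

>>> {"op": "arm_command", "data": {
  "targets": [
    [[0, 0, 0], [-0.06, -1, 0], 1],
    [[0, 0, 0], [-0.06, -1, 0], 1],
    [[0, 0, 0], [0, 0, 0], 1]
  ]
}}

```text
t: 13.85
eef_pos: [0.6167, -0.112, 0.2232]
ee_rot: [3.141, 0.003, -1.623]
force: [0.2, -0.8, -0.5]
width: 0.0178
```

>>> {"op": "arm_command", "data": {
  "targets": [
    [[0, 0, 0], [-0.06, -1, 0], 1],
    [[0, 0, 0], [-0.06, -1, 0], 1],
    [[0, 0, 0], [0, 0, 0], 1]
  ]
}}

```text
t: 14.15
eef_pos: [0.6165, -0.1139, 0.2232]
ee_rot: [3.141, 0.003, -1.623]
force: [-0.5, 0.5, -0.3]
width: 0.0182
```

>>> {"op": "arm_command", "data": {
  "targets": [
    [[0, 0, 0], [-0.06, -1, 0], 1],
    [[0, 0, 0], [-0.06, -1, 0], 1],
    [[0, 0, 0], [0, 0, 0], 1]
  ]
}}

```text
t: 14.45
eef_pos: [0.6164, -0.116, 0.2232]
ee_rot: [3.141, 0.003, -1.623]
force: [0.9, 0.7, -0.8]
width: 0.0177
```

```bash
python3 - <<'E'
from h import *
st,p,im,d=grab_w("n")
a=np.load("pics/l.npz")["im"]
o=np.hstack([a[140:320,270:380],im[140:320,270:380]]); cv2.imwrite("pics/n1.png",cv2.resize(o[:,:,::-1],None,fx=3,fy=3,interpolation=cv2.INTER_CUBIC)); print(st["force"],st["eef_pos"])
E
```

```text
[ 0.86250132  0.74598122 -0.76599343] [ 0.61644288 -0.11595322  0.22317746]
```

View pics/n1.png

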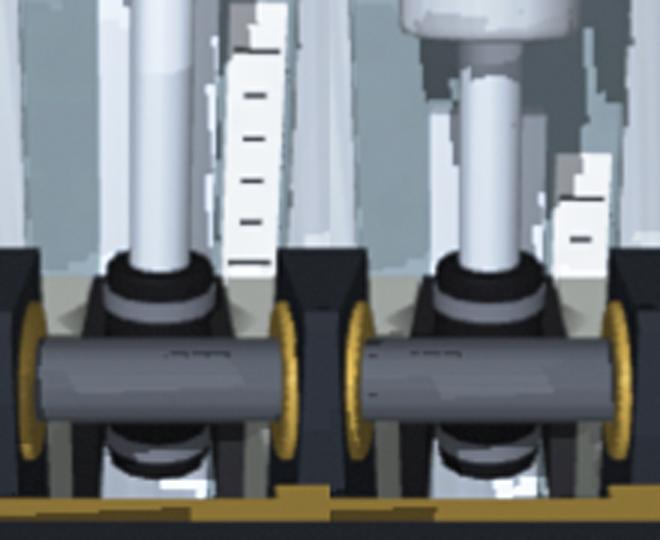

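Handle sits identically against the fingers in both halves, so no slip and no contact yet.

>>> {"op": "arm_command", "data": {
  "targets": [
    [[0, 0, 0], [-0.06, -1, 0], 1],
    [[0, 0, 0], [-0.06, -1, 0], 1],
    [[0, 0, 0], [0, 0, 0], 1]
  ]
}}

```text
t: 14.8
eef_pos: [0.6163, -0.1179, 0.2232]
ee_rot: [3.141, 0.003, -1.623]
force: [-0.1, -0.0, -0.8]
width: 0.0176
```

>>> {"op": "arm_command", "data": {
  "targets": [
    [[0, 0, 0], [-0.06, -1, 0], 1],
    [[0, 0, 0], [-0.06, -1, 0], 1],
    [[0, 0, 0], [0, 0, 0], 1]
  ]
}}

```text
t: 15.1
eef_pos: [0.6162, -0.12, 0.2232]
ee_rot: [3.141, 0.003, -1.623]
force: [-1.1, 0.3, 0.1]
width: 0.0176
```

>>> {"op": "arm_command", "data": {
  "targets": [
    [[0, 0, 0], [-0.06, -1, 0], 1],
    [[0, 0, 0], [-0.06, -1, 0], 1],
    [[0, 0, 0], [0, 0, 0], 1]
  ]
}}

```text
t: 15.4
eef_pos: [0.6161, -0.1219, 0.2232]
ee_rot: [3.141, 0.003, -1.623]
force: [0.3, -0.8, -0.5]
width: 0.0175
```

>>> {"op": "arm_command", "data": {
  "targets": [
    [[0, 0, 0], [-0.06, -1, 0], 1],
    [[0, 0, 0], [-0.06, -1, 0], 1],
    [[0, 0, 0], [0, 0, 0], 1]
  ]
}}

```text
t: 15.7
eef_pos: [0.6159, -0.1239, 0.2232]
ee_rot: [3.141, 0.003, -1.623]
force: [0.2, 0.3, -0.5]
width: 0.0177
```

>>> {"op": "arm_command", "data": {
  "targets": [
    [[0, 0, 0], [-0.06, -1, 0], 1],
    [[0, 0, 0], [-0.06, -1, 0], 1],
    [[0, 0, 0], [0, 0, 0], 1]
  ]
}}

```text
t: 16.0
eef_pos: [0.6158, -0.126, 0.2232]
ee_rot: [3.141, 0.003, -1.623]
force: [-0.4, 0.5, -0.7]
width: 0.0176
```

>>> {"op": "arm_command", "data": {
  "targets": [
    [[0, 0, 0], [-0.06, -1, 0], 1],
    [[0, 0, 0], [0, 0, 0], 1]
  ]
}}

```text
t: 16.2
eef_pos: [0.6158, -0.1269, 0.2231]
ee_rot: [3.141, 0.003, -1.623]
force: [-0.0, -0.0, -0.1]
width: 0.0179
```

>>> {"op": "arm_command", "data": {
  "targets": [
    [[0, 0, 0], [-0.06, -1, 0], 1],
    [[0, 0, 0], [0, 0, 0], 1]
  ]
}}

```text
t: 16.4
eef_pos: [0.6158, -0.1277, 0.2232]
ee_rot: [-3.142, 0.003, -1.623]
force: [-0.2, 3.2, -0.6]
width: 0.0174
```

```bash
python3 - <<'E'
from h import *
st,p,im,d=grab_w("o")
a=np.load("pics/l.npz")["im"]
o=np.hstack([a[140:320,270:380],im[140:320,270:380]]); cv2.imwrite("pics/o1.png",cv2.resize(o[:,:,::-1],None,fx=3,fy=3,interpolation=cv2.INTER_CUBIC)); print(st["force"],st["eef_pos"])
E
```

```text
[-0.20855515  3.21419621 -0.56210486] [ 0.61576103 -0.127659    0.22315123]
```

View pics/o1.png

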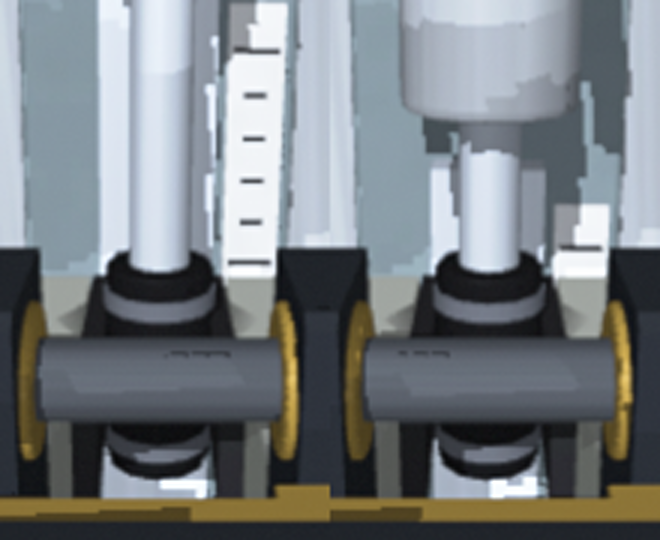

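>>> {"op": "arm_command", "data": {
  "targets": [
    [[0, 0, 0], [0, -0.3, 0], 1],
    [[0, 0, 0], [0, 0, 0], 1]
  ]
}}

```text
t: 16.65
eef_pos: [0.6158, -0.1278, 0.2231]
ee_rot: [-3.142, 0.003, -1.623]
force: [-0.3, 3.5, 0.3]
width: 0.0175
```

>>> {"op": "arm_command", "data": {
  "targets": [
    [[0, 0, 0], [0, -0.5, 0], 1],
    [[0, 0, 0], [0, 0, 0], 1]
  ]
}}

```text
t: 16.85
eef_pos: [0.6159, -0.128, 0.2231]
ee_rot: [-3.141, 0.004, -1.623]
force: [0.6, 6.6, 0.1]
width: 0.0177
```

Force builds to 6.6 N with no travel and no side force, so the rod has bottomed on the disc. I'll back off the push and release.

>>> {"op": "arm_command", "data": {
  "targets": [
    [[0, 0, 0], [0, 0.8, 0], 1],
    [[0, 0, 0], [0, 0, 0], 1]
  ]
}}

```text
t: 17.05
eef_pos: [0.6157, -0.1277, 0.2232]
ee_rot: [3.141, 0.003, -1.623]
force: [-0.5, 3.3, -0.1]
width: 0.0176
```

>>> {"op": "arm_command", "data": {
  "targets": [
    [[0, 0, 0], [0, 0, 0], 0.9],
    [[0, 0, 0], [0, 0, 0], 0.6],
    [[0, 0, 0], [0, 0, 0], 0.4],
    [[0, 0, 0], [0, 0, 0], 0.3],
    [[0, 0, 0], [0, 0, 0], 0.3],
    [[0, 0, 0], [0, 0, 0], 0.3]
  ]
}}

```text
t: 17.65
eef_pos: [0.6157, -0.128, 0.2232]
ee_rot: [3.141, 0.003, -1.623]
force: [-0.1, -0.3, -0.8]
width: 0.0522
```

```bash
python3 - <<'E'
from h import *
st,p,im,d=grab_w("q"); print(st["force"],st["eef_pos"],st["width"])
E
```

```text
[-0.05231332 -0.31234801 -0.80285191] [ 0.61567766 -0.12800619  0.22316921] 0.052218359420402344
```

View pics/q.png

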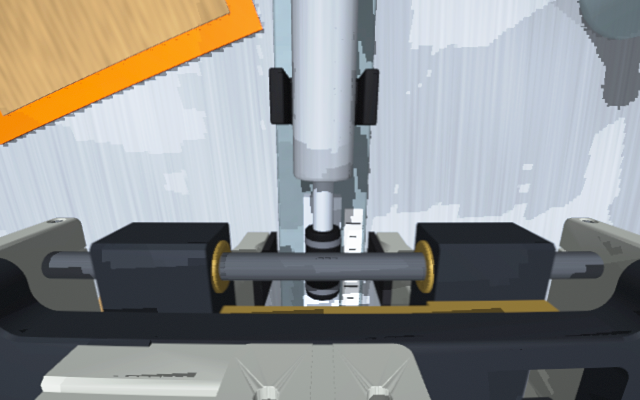

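>>> {"op": "arm_command", "data": {
  "targets": [
    [[0, 0, 0], [0, 0, 20], 0.3],
    [[0, 0, 0], [0, 0, 40], 0.3],
    [[0, 0, 0], [0, 0, 40], 0.3],
    [[0, 0, 0], [2, 40, 5], 0.5],
    [[0, 0, 0], [3, 46, 0], 0.8],
    [[0, 0, 0], [3, 46, 0], 1],
    [[0, 0, 0], [3, 46, 0], 1],
    [[0, 0, 0], [3, 46, 0], 1]
  ]
}}

```text
t: 18.5
eef_pos: [0.6295, 0.0979, 0.3285]
ee_rot: [-3.141, 0.003, -1.623]
force: [1.2, 0.5, -0.0]
width: 0.0269
```

>>> {"op": "arm_command", "data": {
  "targets": [
    [[0, 0, 0], [3, 46, 0], 1],
    [[0, 0, 0], [2, 36, 0], 1],
    [[0, 0, 0], [0, 0, 0], 1],
    [[0, 0, 0], [0, 0, 0], 1]
  ]
}}

```text
t: 18.9
eef_pos: [0.6345, 0.1792, 0.3278]
ee_rot: [3.141, 0.003, -1.621]
force: [-0.1, -0.7, 0.4]
width: 0.001
```

```bash
python3 - <<'E'
from h import *
st,p,im,d=grab_w("r"); print(st["force"],st["eef_pos"],st["width"])
i2,d2=grab_frame("scene"); crop(i2,205,385,170,330,4,"r2.png"); np.savez("pics/r_scene.npz",im=i2,d=d2)
C=cloud(p,d,200,440,0,225); c=C[(C[:,2]>.085)&(C[:,2]<.1)]
print(len(c),np.percentile(c,[2,50,98],axis=0).round(4))
E
```

```text
[-0.07829417 -0.6536046   0.39665868] [0.63449582 0.17923355 0.32780618] 0.0010114694039391585
699 [[0.6192 0.0732 0.086 ]
 [0.6298 0.0798 0.0947]
 [0.6404 0.0856 0.0961]]
```

View pics/r.png

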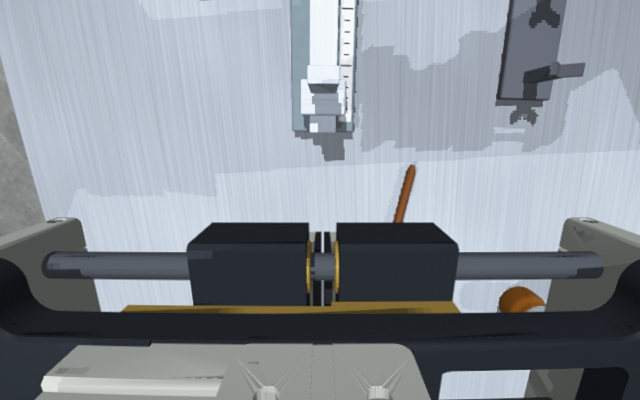

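View pics/r2.png

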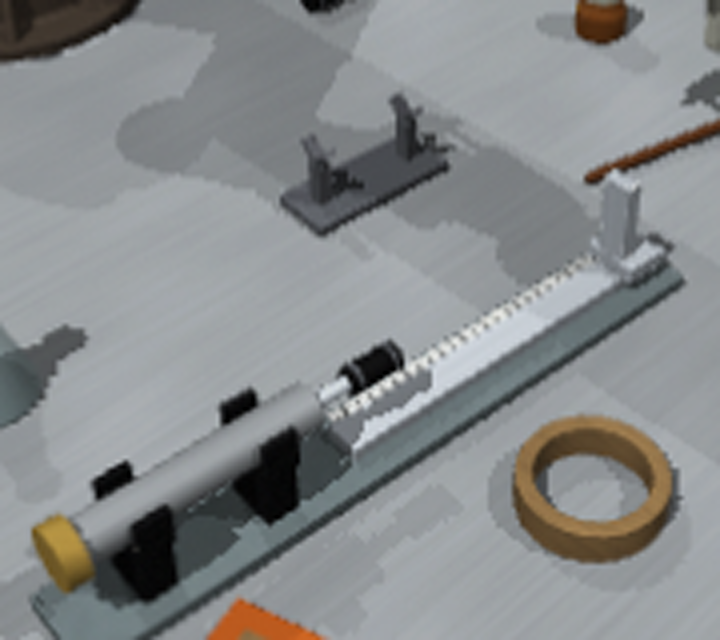

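Rod stays seated after release. The cursor plate is centred at x≈0.630 with its back at y≈0.086, so I'll come down behind it with closed fingers.

>>> {"op": "arm_command", "data": {
  "targets": [
    [[0, 0, 0], [-1, -20, -20], 1],
    [[0, 0, 0], [-1, -25, -30], 1],
    [[0, 0, 0], [-1, -12, -30], 1],
    [[0, 0, 0], [0, 0, -15], 1],
    [[0, 0, 0], [0, 0, 0], 1],
    [[0, 0, 0], [0, 0, 0], 1]
  ]
}}

```text
t: 19.6
eef_pos: [0.6321, 0.1204, 0.2337]
ee_rot: [-3.141, 0.003, -1.624]
force: [0.1, -0.4, 1.1]
width: 0.0005
```

```bash
python3 - <<'E'
from h import *
st,p,im,d=grab_w("s"); print(st["t"],st["force"].round(2),st["eef_pos"].round(4),st["width"])
i2,d2=grab_frame("scene"); crop(i2,285,405,150,260,6,"s2.png")
C=cloud(p,d,200,440,0,225); c=C[(C[:,2]>.085)&(C[:,2]<.1)]
print(len(c),np.percentile(c,[2,50,98],axis=0).round(4))
E
```

```text
19.6 [ 0.07 -0.38  1.09] [0.6321 0.1204 0.2337] 0.0004721807696688568
1691 [[0.6192 0.0727 0.0873]
 [0.6296 0.0782 0.0947]
 [0.64   0.0849 0.0959]]
```

View pics/s.png

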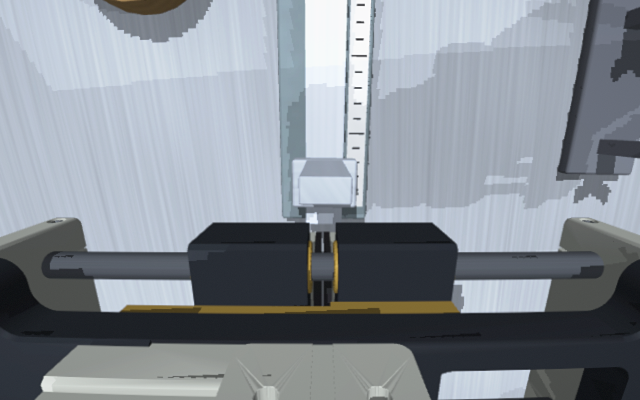

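View pics/s2.png

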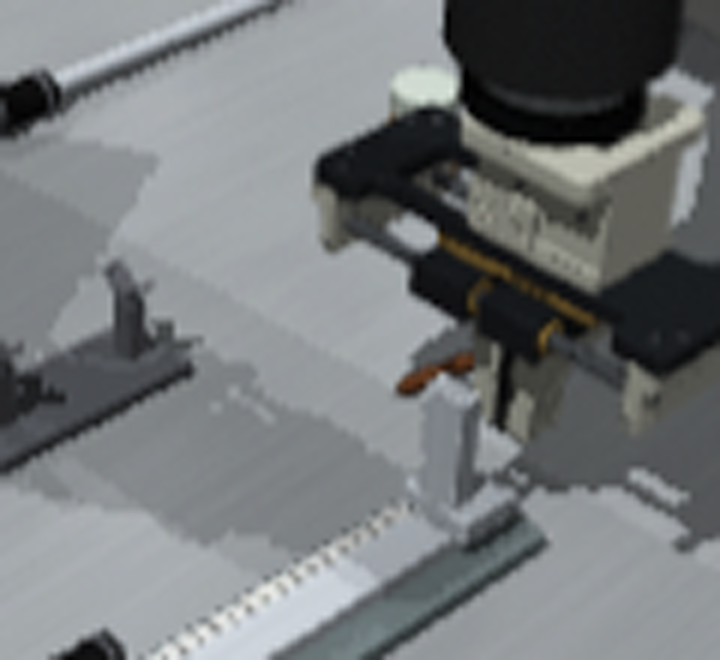

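>>> {"op": "arm_command", "data": {
  "targets": [
    [[0, 0, 0], [-0.6, -10, 0], 1],
    [[0, 0, 0], [-0.3, -6, 0], 1],
    [[0, 0, 0], [-0.2, -4, 0], 1],
    [[0, 0, 0], [-0.2, -3, 0], 1],
    [[0, 0, 0], [-0.2, -3, 0], 1],
    [[0, 0, 0], [-0.2, -3, 0], 1],
    [[0, 0, 0], [-0.2, -3, 0], 1],
    [[0, 0, 0], [-0.2, -3, 0], 1]
  ]
}}

```text
t: 20.5
eef_pos: [0.6297, 0.0862, 0.2333]
ee_rot: [-3.141, 0.003, -1.622]
force: [-0.5, 1.3, 1.7]
width: 0.0003
```

>>> {"op": "arm_command", "data": {
  "targets": [
    [[0, 0, 0], [-0.3, -5, 0], 1],
    [[0, 0, 0], [-0.3, -5, 0], 1],
    [[0, 0, 0], [-0.3, -5, 0], 1],
    [[0, 0, 0], [-0.3, -5, 0], 1],
    [[0, 0, 0], [-0.3, -5, 0], 1],
    [[0, 0, 0], [-0.3, -5, 0], 1],
    [[0, 0, 0], [-0.3, -5, 0], 1],
    [[0, 0, 0], [-0.3, -5, 0], 1]
  ]
}}

```text
t: 21.3
eef_pos: [0.6272, 0.0458, 0.2332]
ee_rot: [3.142, 0.003, -1.623]
force: [1.3, 0.9, 1.6]
width: 0.0005
```

```bash
python3 - <<'E'
from h import *
st,p,im,d=grab_w("t"); print(st["t"],st["force"].round(2),st["eef_pos"].round(4),st["ee_rot"].round(3))
C=cloud(p,d,200,440,0,225); c=C[(C[:,2]>.085)&(C[:,2]<.1)]
print(len(c),np.percentile(c,[2,50,98],axis=0).round(4))
E
```

```text
21.3 [1.33 0.86 1.6 ] [0.6272 0.0458 0.2332] [ 3.142e+00  3.000e-03 -1.623e+00]Traceback (most recent call last):
  File "<stdin>", line 4, in <module>
    return _quantile_unchecked(
        a, q, axis, out, overwrite_input, method, keepdims, weights)
    return _ureduce(a,
                    func=_quantile_ureduce_func,
    ...<5 lines>...
                    overwrite_input=overwrite_input,
                    method=method)
    r = func(a, **kwargs)
    result = _quantile(arr,
                       quantiles=q,
    ...<2 lines>...
                       out=out,
                       weights=wgt)
    slices_having_nans = np.isnan(arr[-1, ...])
                                  ~~~^^^^^^^^^
IndexError: index -1 is out of bounds for axis 0 with size 0
```

View pics/t.png

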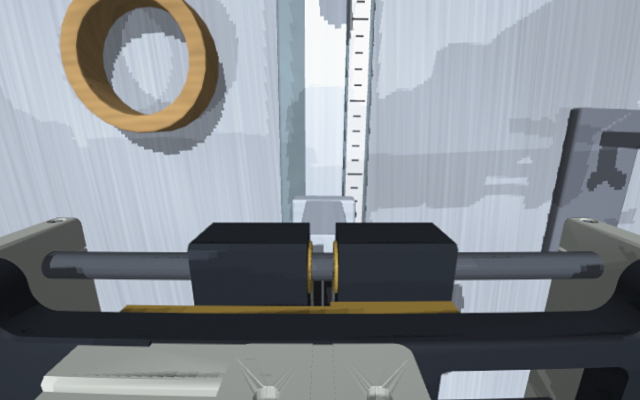

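>>> {"op": "arm_command", "data": {
  "targets": [
    [[0, 0, 0], [-0.3, -5, 0], 1],
    [[0, 0, 0], [-0.3, -5, 0], 1],
    [[0, 0, 0], [-0.3, -5, 0], 1],
    [[0, 0, 0], [-0.3, -5, 0], 1],
    [[0, 0, 0], [-0.3, -5, 0], 1],
    [[0, 0, 0], [-0.3, -5, 0], 1],
    [[0, 0, 0], [-0.3, -5, 0], 1],
    [[0, 0, 0], [-0.3, -5, 0], 1]
  ]
}}

```text
t: 22.15
eef_pos: [0.6247, 0.0057, 0.2331]
ee_rot: [3.141, 0.003, -1.623]
force: [-0.3, 2.0, 0.3]
width: 0.0005
```

>>> {"op": "arm_command", "data": {
  "targets": [
    [[0, 0, 0], [-0.3, -5, 0], 1],
    [[0, 0, 0], [-0.3, -5, 0], 1],
    [[0, 0, 0], [-0.3, -5, 0], 1],
    [[0, 0, 0], [-0.3, -5, 0], 1],
    [[0, 0, 0], [-0.3, -5, 0], 1],
    [[0, 0, 0], [-0.3, -5, 0], 1],
    [[0, 0, 0], [-0.3, -5, 0], 1],
    [[0, 0, 0], [-0.3, -5, 0], 1]
  ]
}}

```text
t: 22.95
eef_pos: [0.6224, -0.0343, 0.2331]
ee_rot: [3.141, 0.003, -1.623]
force: [-0.5, 1.0, 0.4]
width: 0.0001
```

>>> {"op": "arm_command", "data": {
  "targets": [
    [[0, 0, 0], [-0.3, -5, 0], 1],
    [[0, 0, 0], [-0.3, -5, 0], 1],
    [[0, 0, 0], [-0.3, -5, 0], 1],
    [[0, 0, 0], [-0.3, -5, 0], 1],
    [[0, 0, 0], [-0.2, -4, 0], 1],
    [[0, 0, 0], [0, 0, 0], 1]
  ]
}}

```text
t: 23.55
eef_pos: [0.6211, -0.0585, 0.2333]
ee_rot: [-3.141, 0.003, -1.623]
force: [-0.6, -0.0, 0.2]
width: 0.0004
```

```bash
python3 - <<'E'
from h import *
st,p,im,d=grab_w("u"); print(st["t"],st["force"].round(2),st["eef_pos"].round(4),st["ee_rot"].round(3))
crop(im,250,400,120,260,5,"u1.png")
i2,d2=grab_frame("scene"); crop(i2,255,355,200,290,7,"u2.png")
E
```

```text
23.55 [-0.61 -0.04  0.24] [ 0.6211 -0.0585  0.2333] [-3.141e+00  3.000e-03 -1.623e+00]
```

View pics/u1.png

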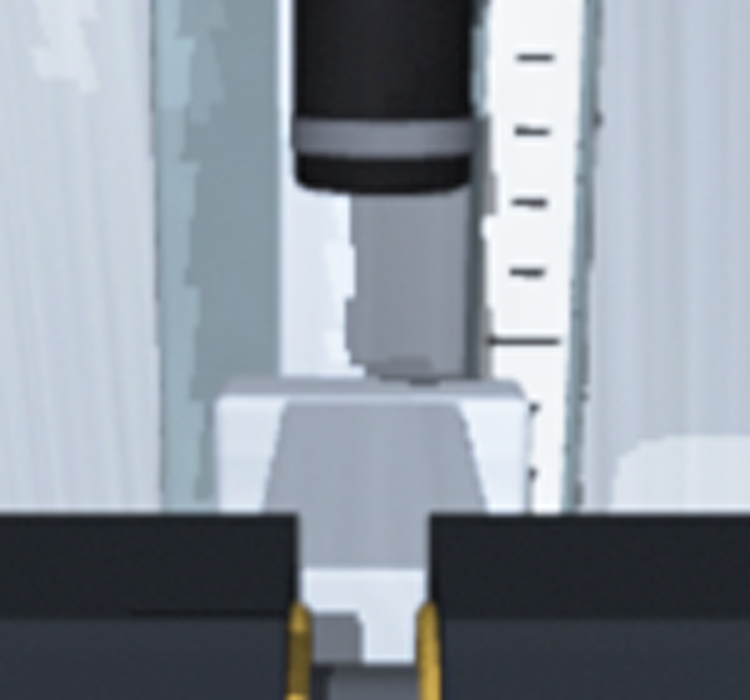

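View pics/u2.png

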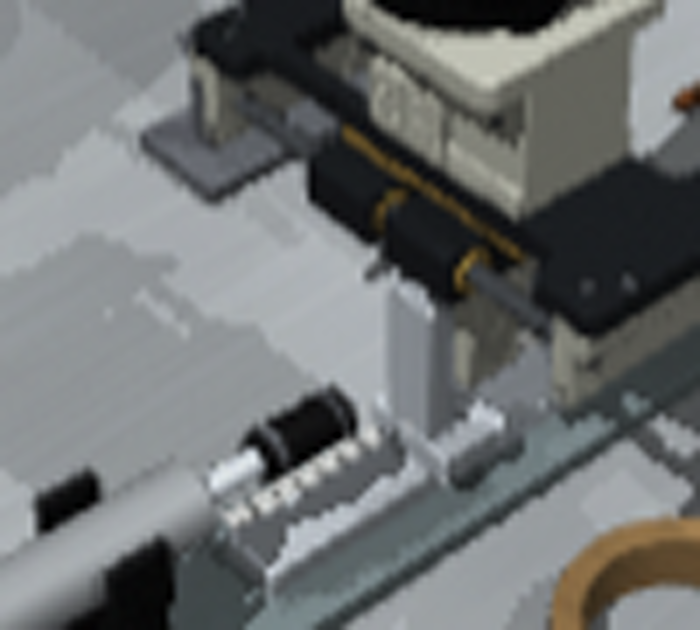

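```bash
python3 - <<'E'
from h import *
z=np.load("pics/u.npz");d=z["d"];p=camera_params("wrist")
C=cloud(p,d,300,345,120,235)
t=C[(C[:,2]>.06)&(C[:,2]<.078)&(C[:,1]<-.09)]; f=C[(C[:,2]>.045)&(C[:,2]<.093)&(C[:,1]>-.098)]
print("tail",np.sort(t[:,1])[-40:][::8].round(4),"face",np.percentile(f[:,1],[2,25,50,75]).round(4), "pred face",-.0585-.0215)
E
```

```text
tail [-0.1103 -0.1101 -0.11   -0.1099 -0.1098] face [-0.0817 -0.0813 -0.081  -0.0807] pred face -0.08
```

Wrist view: handle end at crop (380,190), cursor face ahead of it; depth gives a gap of about 29 mm. I'll close 24 mm, then creep.

>>> {"op": "arm_command", "data": {
  "targets": [
    [[0, 0, 0], [-0.24, -4, 0], 1],
    [[0, 0, 0], [-0.24, -4, 0], 1],
    [[0, 0, 0], [-0.24, -4, 0], 1],
    [[0, 0, 0], [-0.24, -4, 0], 1],
    [[0, 0, 0], [-0.24, -4, 0], 1],
    [[0, 0, 0], [-0.18, -3, 0], 1],
    [[0, 0, 0], [-0.06, -1, 0], 1],
    [[0, 0, 0], [0, 0, 0], 1]
  ]
}}

```text
t: 24.45
eef_pos: [0.6194, -0.0822, 0.233]
ee_rot: [3.141, 0.003, -1.623]
force: [-0.2, -0.0, -0.2]
width: 0.0006
```

```bash
cat > gap.py <<'E'
from h import *
import sys
st,p,im,d=grab_w(sys.argv[1]); print(st["t"],st["force"].round(2),st["eef_pos"].round(4))
C=cloud(p,d,300,345,120,235); ty=st["eef_pos"][1]
t=C[(C[:,2]>.06)&(C[:,2]<.078)&(C[:,1]<ty-.022)]; f=C[(C[:,2]>.075)&(C[:,2]<.094)&(C[:,1]>ty-.03)]
print("tail",np.sort(t[:,1])[-40:][::8].round(4),"face",np.percentile(f[:,1],[2,25,50,75]).round(4) if len(f) else None)
crop(im,270,380,130,250,6,sys.argv[1]+"1.png")
E
python3 gap.py v
```

```text
24.45 [-0.16 -0.03 -0.16] [ 0.6194 -0.0822  0.233 ]
tail [-0.1044 -0.1043 -0.1043 -0.1042 -0.1042] face [-0.1055 -0.1051 -0.1049 -0.1047]
```

View pics/v1.png

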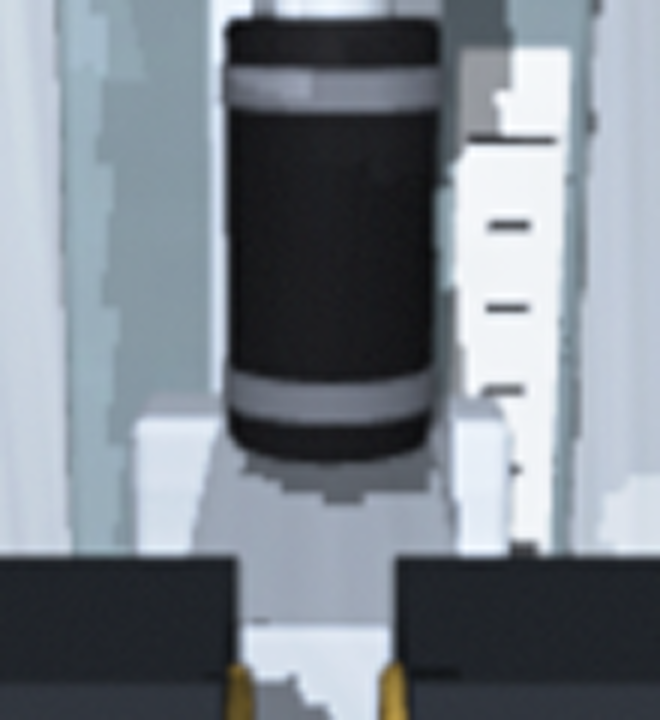

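>>> {"op": "arm_command", "data": {
  "targets": [
    [[0, 0, 0], [-0.06, -1, 0], 1],
    [[0, 0, 0], [-0.06, -1, 0], 1],
    [[0, 0, 0], [-0.06, -1, 0], 1],
    [[0, 0, 0], [0, 0, 0], 1]
  ]
}}

```text
t: 24.9
eef_pos: [0.6192, -0.0849, 0.233]
ee_rot: [3.141, 0.003, -1.623]
force: [-0.1, 1.0, -0.7]
width: 0.0005
```

>>> {"op": "arm_command", "data": {
  "targets": [
    [[0, 0, 0], [-0.03, -0.5, 0], 1],
    [[0, 0, 0], [0, 0, 0], 1]
  ]
}}

```text
t: 25.1
eef_pos: [0.6193, -0.0853, 0.2331]
ee_rot: [3.141, 0.003, -1.623]
force: [0.0, 1.0, -1.5]
width: 0.0003
```

```bash
python3 gap.py w
```

```text
25.1 [ 0.04  0.97 -1.51] [ 0.6193 -0.0853  0.2331]
tail [-0.1075 -0.1075 -0.1074 -0.1074 -0.1074] face [-0.1086 -0.1082 -0.108  -0.1077]
```

View pics/w1.png

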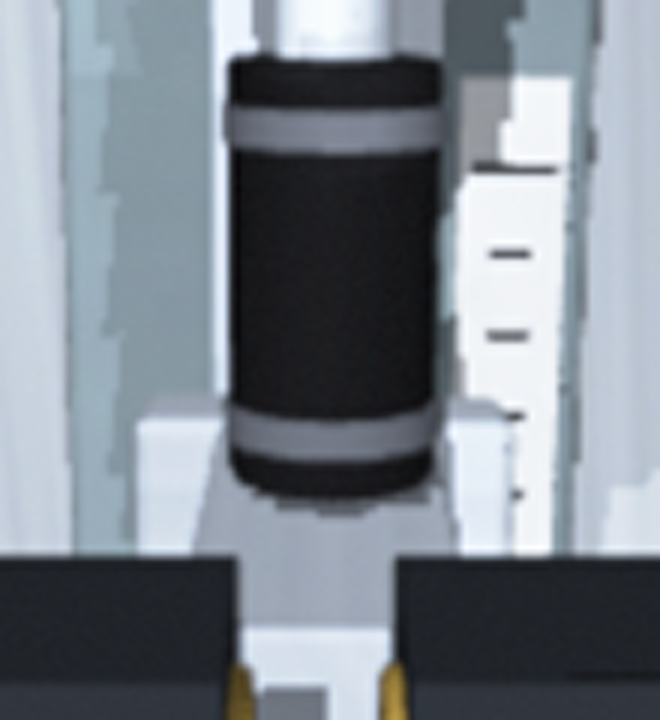

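>>> {"op": "arm_command", "data": {
  "targets": [
    [[0, 0, 0], [-0.03, -0.5, 0], 1],
    [[0, 0, 0], [-0.03, -0.5, 0], 1],
    [[0, 0, 0], [0, 0, 0], 1]
  ]
}}

```text
t: 25.45
eef_pos: [0.6193, -0.0864, 0.2331]
ee_rot: [3.141, 0.003, -1.623]
force: [-1.1, 0.8, 0.3]
width: 0.0003
```

>>> {"op": "arm_command", "data": {
  "targets": [
    [[0, 0, 0], [-0.03, -0.4, 0], 1],
    [[0, 0, 0], [0, 0, 0], 1]
  ]
}}

```text
t: 25.65
eef_pos: [0.6193, -0.0868, 0.2331]
ee_rot: [3.141, 0.003, -1.623]
force: [0.6, 1.4, -0.4]
width: 0.0004
```

```bash
python3 gap.py x
```

```text
25.65 [ 0.55  1.44 -0.4 ] [ 0.6193 -0.0868  0.2331]
tail [-0.109  -0.1089 -0.1089 -0.1088 -0.1088] face [-0.11   -0.1096 -0.1094 -0.1091]
```

View pics/x1.png

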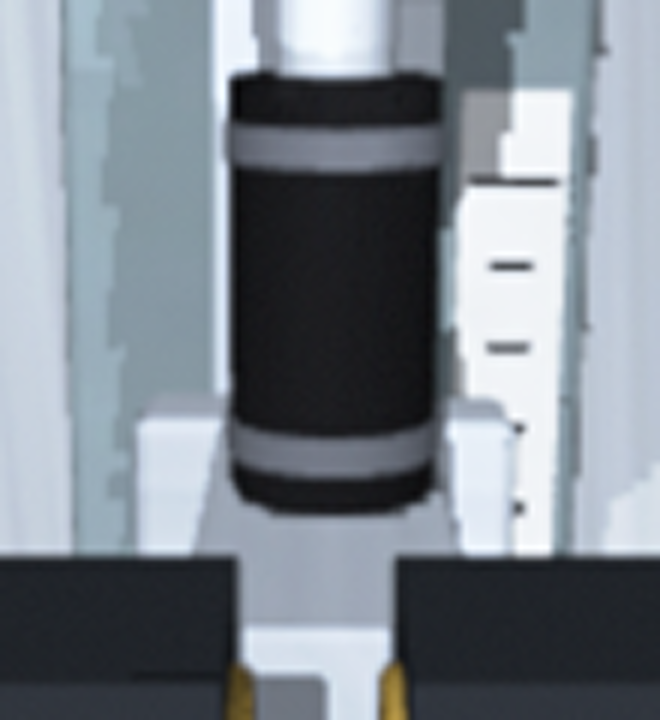

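>>> {"op": "arm_command", "data": {
  "targets": [
    [[0, 0, 0], [-0.02, -0.3, 0], 1],
    [[0, 0, 0], [0, 0, 0], 1]
  ]
}}

```text
t: 25.9
eef_pos: [0.6193, -0.0871, 0.2332]
ee_rot: [3.141, 0.003, -1.623]
force: [0.2, 0.5, -0.1]
width: 0.0004
```

```bash
python3 gap.py x2
```

```text
25.9 [ 0.25  0.47 -0.15] [ 0.6193 -0.0871  0.2332]
tail [-0.1093 -0.1092 -0.1092 -0.1091 -0.1091] face [-0.1102 -0.1099 -0.1096 -0.1094]
```

>>> {"op": "arm_command", "data": {
  "targets": [
    [[0, 0, 0], [-0.02, -0.3, 0], 1],
    [[0, 0, 0], [0, 0, 0], 1]
  ]
}}

```text
t: 26.15
eef_pos: [0.6192, -0.0874, 0.2332]
ee_rot: [3.141, 0.003, -1.623]
force: [-1.2, 1.7, -0.9]
width: 0.0005
```

>>> {"op": "arm_command", "data": {
  "targets": [
    [[0, 0, 0], [-0.02, -0.3, 0], 1],
    [[0, 0, 0], [0, 0, 0], 1]
  ]
}}

```text
t: 26.35
eef_pos: [0.6192, -0.0876, 0.2332]
ee_rot: [3.142, 0.003, -1.623]
force: [-0.3, 2.4, -0.8]
width: 0.0004
```

>>> {"op": "arm_command", "data": {
  "targets": [
    [[0, 0, 0], [-0.02, -0.3, 0], 1],
    [[0, 0, 0], [0, 0, 0], 1]
  ]
}}

```text
t: 26.55
eef_pos: [0.6192, -0.0877, 0.2332]
ee_rot: [3.142, 0.003, -1.623]
force: [-0.1, 3.1, -1.5]
width: 0.0006
```

```bash
python3 gap.py y; python3 -c "
from station import *
import numpy as np
f=[]
for i in range(6):
    f.append(get_state()['force']); grab_frame('top')
print(np.array(f).round(1))"
```

```text
26.55 [-0.09  3.13 -1.55] [ 0.6192 -0.0877  0.2332]
tail [-0.1099 -0.1098 -0.1098 -0.1098 -0.1097] face [-0.1108 -0.1104 -0.1102 -0.11  ]
[[-1.3  4.6 -0.4]
 [-1.3  4.4 -0.1]
 [-1.3  4.5 -1.1]
 [-0.5  4.8 -0.8]
 [-0.5  5.  -0.8]
 [-1.1  6.  -0.7]]
```

View pics/y1.png

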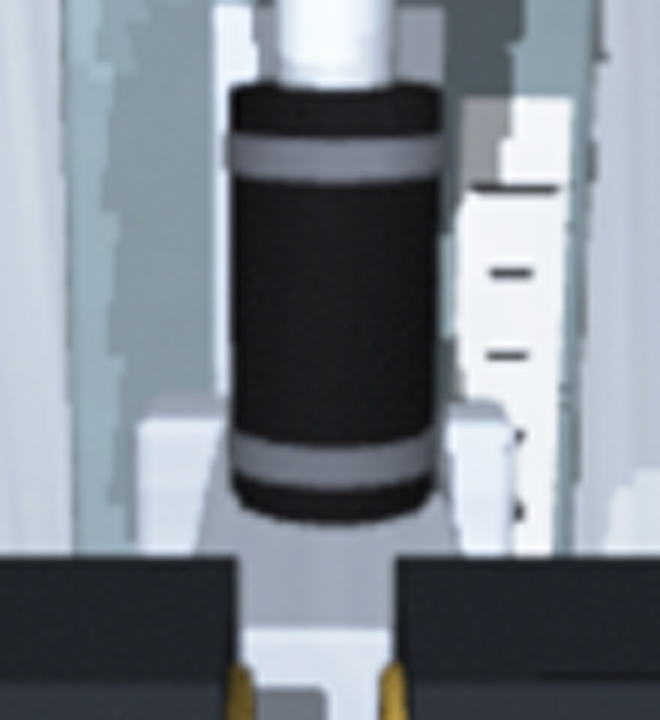

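Force climbed to about 5 N with no travel: the cursor is against the rod. Backing off straight away and clearing upwards.

>>> {"op": "arm_command", "data": {
  "targets": [
    [[0, 0, 0], [0.1, 2, 0], 1],
    [[0, 0, 0], [0.3, 5, 0], 1],
    [[0, 0, 0], [0.6, 10, 0], 1],
    [[0, 0, 0], [1, 15, 20], 1],
    [[0, 0, 0], [1, 20, 40], 1],
    [[0, 0, 0], [1, 20, 40], 1],
    [[0, 0, 0], [0, 20, 40], 1],
    [[0, 0, 0], [0, 0, 0], 1]
  ]
}}

```text
t: 27.7
eef_pos: [0.6248, 0.0066, 0.38]
ee_rot: [-3.131, 0.005, -1.62]
force: [1.0, 0.5, -0.2]
width: 0.0007
```

```bash
python3 - <<'E'
from h import *
st,p,im,d=grab_w("z"); print(st["t"],st["force"].round(2),st["eef_pos"].round(4))
crop(im,270,380,0,120,6,"z1.png")
C=cloud(p,d,290,350,0,222)
t=C[(C[:,2]>.066)&(C[:,2]<.078)&(C[:,1]<-.085)]; f=C[(C[:,2]>.091)&(C[:,2]<.1)]
print("tail",np.sort(t[:,1])[-40:][::8].round(4)); print("cursor top y",np.percentile(f[:,1],[2,98]).round(4))
i2,d2=grab_frame("scene"); cv2.imwrite("pics/z2.png",i2[:,:,::-1]); crop(i2,225,345,200,300,6,"z3.png")
i3,_=grab_frame("top"); cv2.imwrite("pics/z4.png",i3[:,:,::-1])
E
```

```text
27.7 [ 1.01  0.46 -0.19] [0.6248 0.0066 0.38  ]
tail [-0.1146 -0.0983 -0.0981 -0.0979 -0.0976]
cursor top y [-0.11  -0.098]
```

View pics/z1.png

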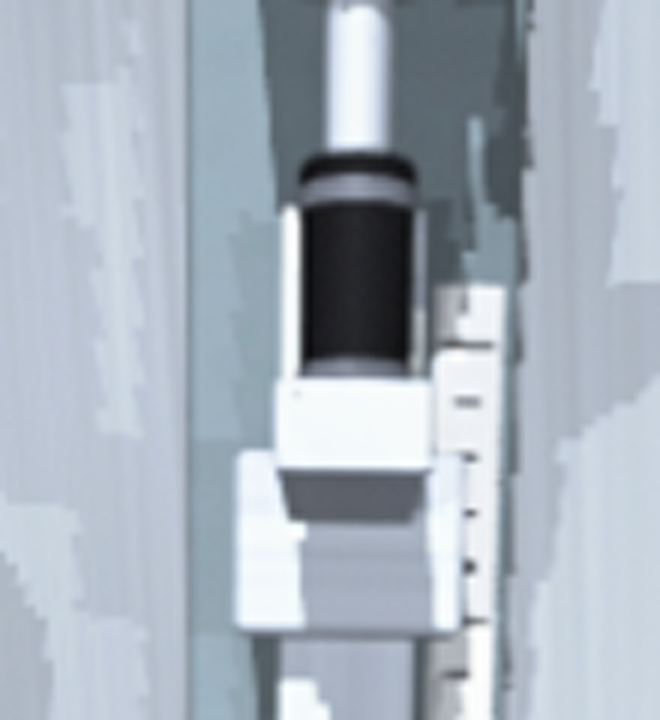

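View pics/z3.png

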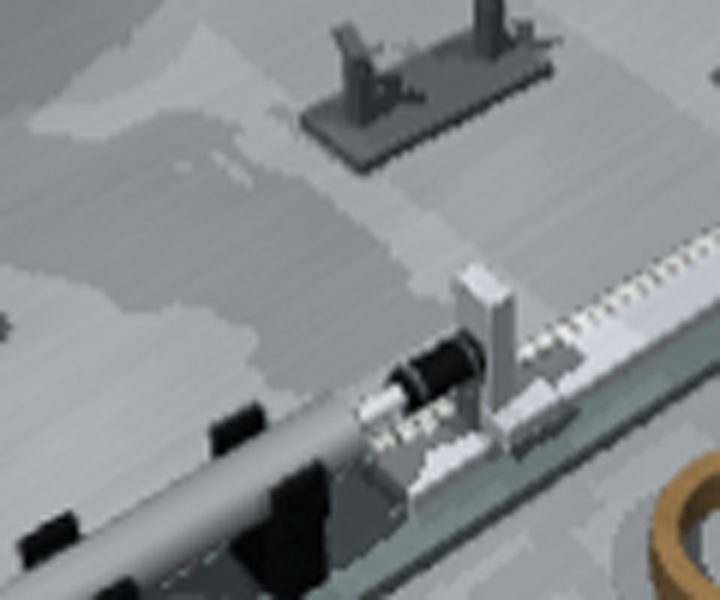

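View pics/z4.png

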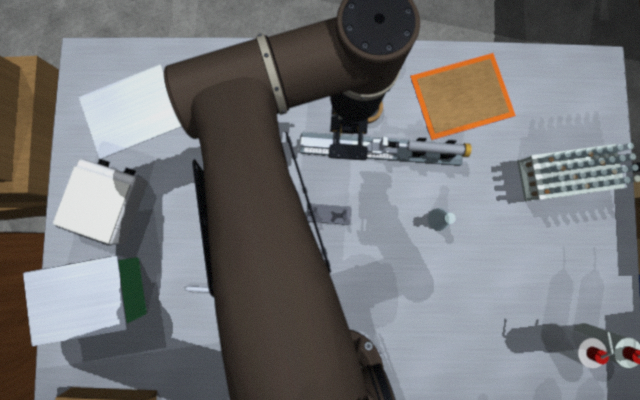

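Cursor plate sits against the handle end (crop z3 at 480,350), the flask and tape haven't moved, and the robot is clear. Handing in.

```bash
python3 -c "
from station import *
print(get_state()['qd'].round(3)); print(job_done())"
```

```text
[-0.012  0.022 -0.023 -0.004 -0.     0.005]
the job is handed in; nothing more can be done
None
```

I handed the job in at about 28 s of the 70 s allowed. The rod is bottomed in the bore and released, and the cursor is resting against its end.

- **Rod:** I took the black-handled rod from its rest and lined it up with the column by wrist camera. It went in about 124 mm with no noticeable drag. At the bottom the force built to 6.6 N with no further travel and no side force, well under the disc's 18 N limit. I then eased off and let go.
- **Cursor:** I pushed it from behind with closed fingers, creeping at the end. Travel stopped as the force rose to about 5 N, typically, with a last reading of 6 N. Part of that is the cursor's own 1–2 N of sliding friction. I then backed off and raised the arm clear.
- **Last checks:** The wrist camera put the cursor face at y ≈ -0.110 m; the rod's end had measured about the same before contact. The final depth reading of the rod's end was muddled by the cursor plate, so contact rests on the pictures and the rise in force. The exposed length is about 62 mm.
- **Bystanders:** In the last pictures the flask was where it started. The tape was partly hidden, but what showed of it looked in place. The arm hid the jar in the last top view; I never worked near it.
- **Disagreement:** While I was lining up, the scene-camera fit put the rod and bore 1–2 mm apart, where the wrist camera said within 1 mm. I went with the wrist camera, and the rod slid in freely.

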